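# Clear the drain board and draw its tight outlet bungs

### The job

Clean down the drain board: with the scraper block, not with the fingers, sweep every bark chip off the board into the waste trough, then stand the scraper lengthwise back on its rubber mat. Only when all the chips are in the trough, take every red bung out of the outlet strip and put it in the white tray: they are tight, so rock each one side to side along the strip while drawing it gently straight up, never lifting the strip itself (8 mm is too far). Leave the pots and the jar alone.

Things in the scene. Friction and masses are not known exactly. Their poses are not given: they have to be found in the camera images.
- board: drain board: fixed light-blue slab, 170 (x) x 260 (y) mm, top 30 mm above the bench; origin under its centre at bench level. Grey kerbs, 6 mm above the top, along its sides at x = -85 and +85 mm (170 mm clear between). Its -y end is a plain edge; its +y edge (y = 130 mm, no kerb) drops into the waste trough. The aluminium outlet strip lies along its +x side
- trough (a point): centre of the grey waste trough's floor, 4 mm above the bench; axes as the board's. Inside 101 mm along y (board y 130 to 231 mm), 178 mm along x; its three walls are 46 mm high, the fourth side is the board's edge
- strip (a joint): how far (m) the outlet strip has been pulled up out of its bed. The strip is 80 (x) x 330 (y) mm, its top 60 mm above the bench. It weighs 0.8 kg and sits on springs adding 2 N per mm: 0 at rest, 8 mm at an upward pull of about 24 N, where it would tear off its mounts
- port0 (a point): centre of outlet 0's mouth in the strip, level with the strip's top; axes as the board's (y along the strip). A well 48 mm deep, 34 mm wide in x; two sprung black lips, 5 to 15 mm below the top, grip the bung's -y and +y faces and give way as it leans along y
- port1 (a point): centre of outlet 1's mouth in the strip, level with the strip's top; axes as the board's (y along the strip). A well 48 mm deep, 34 mm wide in x; two sprung black lips, 5 to 15 mm below the top, grip the bung's -y and +y faces and give way as it leans along y
- port2 (a point): centre of outlet 2's mouth in the strip, level with the strip's top; axes as the board's (y along the strip). A well 48 mm deep, 34 mm wide in x; two sprung black lips, 5 to 15 mm below the top, grip the bung's -y and +y faces and give way as it leans along y
- bung0_grip (a point): grip centre of bung 0 (may be absent). Brick-red rubber, black band: square shank 30 x 30 x 30 mm, flange 44 x 44 x 6 mm sitting on the strip, upright grip fin 18 mm thick (x), 36 wide (y), 46 tall; 82 mm tall, 60 g. This point is half-way up the fin, 59 mm above the shank's foot; z up, y along the strip. Seated in port 0 at the start
- bung1_grip (a point): grip centre of bung 1 (may be absent), shaped as bung 0, seated in port 1. A tight press fit, like all three: a straight pull takes about 40 N, more than the strip stands; while rocked side to side along y (0.15 rad each way, pivoting 10 mm below the strip's top) it rises a few mm per swing under a light pull. The lips let go after 25 mm; clear of the strip after 30 mm
- bung2_grip (a point): grip centre of bung 2 (may be absent), shaped as bung 0, seated in port 2. Fit as bung 1
- chip0_mid (a point): centre of bark chip 0 (may be absent): loose brown flat piece 32 x 22 x 10 mm, 12 g, lying on the board; x along its length, z up
- chip1_mid (a point): centre of bark chip 1 (may be absent): loose brown flat piece 32 x 22 x 10 mm, 12 g, lying on the board; x along its length, z up
- chip2_mid (a point): centre of bark chip 2 (may be absent): loose brown flat piece 32 x 22 x 10 mm, 12 g, lying on the board; x along its length, z up
- chip3_mid (a point): centre of bark chip 3 (may be absent): loose brown flat piece 32 x 22 x 10 mm, 12 g, lying on the board; x along its length, z up
- chip4_mid (a point): centre of bark chip 4 (may be absent): loose brown flat piece 32 x 22 x 10 mm, 12 g, lying on the board; x along its length, z up
- scraper_mid (a point): centre (half-way up) of the scraper block: yellow foot 110 (x) x 50 (y) x 22 mm with a black lower edge, and a green upright handle on top, 64 mm long (x), 22 mm thick (y), 50 mm tall; 72 mm tall over all, about 0.16 kg. This point is 36 mm above its underside; z up
- rest: black rubber mat 140 (x) x 80 (y) x 6 mm fixed on the bench, where the scraper stands lengthwise (its x along the mat's x, either way round); origin under its centre at bench level
- tray: white open tray for the bungs, fixed on the bench: 135 (x) x 190 (y) mm outside, walls 35 mm high and 4 mm thick, floor 4 mm thick; origin under its centre at bench level
- potA: light-blue plant pot with soil, 154 mm across, 142 mm tall, a bystander to leave alone; origin under its centre
- potB: light-blue plant pot with soil, 154 mm across, 142 mm tall, a bystander to leave alone; origin under its centre
- jar: jar with a blue cap, 72 mm across, 100 mm tall, a bystander to leave alone; origin under its centre
Mind the look-alikes: they are no part of the job. What is shaped like the part that bears bung2_grip but blue or green is not meant.

How it is judged:
By the outcome, as a careful person would: the job done as asked, in the order asked, and still so for the second after the job is handed in, with the robot touching nothing.
Of bung0, bung1, bung2 only 2 to 3 are there at a start; the rules pass over those that are not, and their reading is None.
Of chip0, chip1, chip2, chip3, chip4 only 3 to 5 are there at a start; the rules pass over those that are not, and their reading is None.
At some moment in a run one of scraper may be knocked a few centimetres aside while the robot is not near it.
Once in a run the grip may slacken for a moment while it holds something.
It also fails if it takes over 210 s, if anything falls off the work surface, if the arm or the gripper's body presses on something with over 40 N, if the wrist force passes 120 N, or if a joint passes its speed limit or range.

### The arm

A 7-joint arm with a two-finger parallel gripper is mounted at the origin on the work surface. World frame = base frame: x ahead of the robot, y to its left, z up, the work surface at z = 0. Lengths are in m, angles in rad, forces in N, time in s.
With the tool pointing down it reaches from about 0.4 to 0.9 m from the base axis. Payload 5.5 kg.
Tool frame: the origin (TCP) lies at the very end of the fingers, on their centre line; the grasp point (between the pads) lies 19 mm behind it (r.tcp_to_grasp is the distance from the TCP to the grasp point, in m); z points along the fingers, y is the line along which they close (so a half turn about z gives the same grasp; the last joint's range is limited). The gripper opens to 85 mm and grips with 20 to 120 N. Pads are 22 mm wide; open, the fingers measure 114 mm over their backs; the gripper's body (76 mm by 85 mm) begins 54 mm behind the grasp point. The pads swing forward as they close: fully open they stand 13 mm farther back than shut.
Start: joints at [-0.948, 0.501, -0.427, 1.55, 0.221, 1.138, -0.21], TCP at [0.229, 0.608, 0.231] pointing down, gripper open.
Joint ranges: [-2.88, 2.88], [-0.31, 2.03], [-1.54, 1.56], [0.2, 2.42], [-1.41, 4.55], [0.19, 2.02], [-2.57, 2.57]. Speed limits (rad/s): [2.57, 2.57, 3.14, 3.14, 3.14, 3.14, 3.14].

### API

Orientations are given as a 3x3 rotation matrix whose columns are the frame's x, y, z axes.
In Python, from station import r, cams, workorder gives the robot as it stands.
- The arm moves only by the shell command python3 -m crank 'ROWS' [FORCE]. ROWS is a JSON object of lists of equal length, an entry for each row: "delta_rot": the turn, a rotation vector about the tool's x, y, z in degrees, a list of three; "travel": the shift along the tool's x, y, z in cm, a list of three; "claw": the gripper's target within -1 to 1 (shut at 1, half-way at 0, fully open at -1). In form: {"delta_rot": [[wx, wy, wz], ...], "travel": [[dx, dy, dz], ...], "claw": [claw, ...]}. A call has 1 to 12 rows; each row shifts and turns the commanded pose from where the row before left it, along the tool's axes as they then stand; what a row does not reach is not made up. A row lasts 1/10 s, in which the tool goes at most 50 mm and 8.59 degrees, less where a joint would pass 70% of its speed; a pose out of reach is approached as far as the arm can. A call is refused whole if a number of a shift passes 5 or a number of a turn 8.59, either way. A call with a gripper value outside its range is refused whole. The fingers move at their own pace and stop on an object; FORCE is the grip in N (left out, the last holds). Time passes only in rows, so rows that do not move let the fingers close. It gives the time, the measured TCP pose, the force, the opening and the grip force at its end, in the units of the state.
- r.observe(): the state, without advancing time (a new reading comes with each control period).
- cams.snapshot(name): name is "side" or "top"; returns a dict with "pixels" (400x640x3 uint8, blue, green, red), "intrinsics" (3x3 intrinsics, pixels), "k1" (the pictures are not rectified: a ray, as slopes to the right and down, at radius r is drawn at 1 + k1 r^2 times it, then the intrinsics apply), "pose" (4x4, takes a point from camera to world coordinates). Camera axes: x right, y up, looking along -z (the intrinsics and any distortion apply to the point x, -y, -z); pixel columns grow to the right and rows downward; lengths in m; the calibration is good to about 2 mm. A picture is of the moment at which its call begins. There is no depth.
- workorder.job_done(): hands the job in; it is judged then, once.
Trained networks look in the newest picture that a camera, given by its name, has taken for a name from the list of things; names that differ only in an ending like _2 or _b are one class to them, and where a whole thing is asked for, a point or a joint stands for the part that bears it (a point fixed in the world has none). Each returns a list of dicts, best first, with "conf" (0 to 1); they miss things now and then, are a little off and sometimes report something else, mostly with a low value. They report only what shows in the picture. A call takes as long as a camera call. They do not tell look-alikes from the thing itself.
- cams.cut_out(target, camera): "pixels" (400x640 bool, what is visible of it) and "rect" ([centre column, centre row, width, height] in pixels, round what is visible of it).
The state is a dict: "t": time; "joints": joint angles; "qd": joint speeds; "effort": joint torques, N m; "eef_pos": TCP position; "ee_rot": TCP orientation; "contact_force": force on the tool from outside, world axes, zero at the start; "ft_torque": the same for the moment, N m; "finger_gap": finger opening in m; "gripper_force": force on a finger pad.
Only numpy, scipy, OpenCV 4.12 (cv2) and the standard library are available. Lean on these libraries where they do the work, as an engineer would, in place of code of your own. Each camera call takes 0.05 s, during which the arm holds its last target. There are 200 camera calls.

## Working session

There is one attempt and no reset: what is moved stays moved. The work goes in short steps, Python scripts to look and compute and a shell command to move; the robot and the scene stay as the last step left them, time stands still between calls to the robot, and variables do not carry over. Pictures are saved under pics/ and viewed, at most 14 in all, crops included, and the job is handed in when it is done.

```bash
ls; mkdir -p pics; cat > h.py <<'E'
import numpy as np, cv2
from station import r, cams, workorder
def snap(n):
    return cams.snapshot(n)
def ray(s,u,v):
    K=np.array(s["intrinsics"]); T=np.array(s["pose"])
    a=np.array([(u-K[0,2])/K[0,0],(v-K[1,2])/K[1,1]]); b=a.copy()
    for _ in range(30): b=a/(1+s["k1"]*(b@b))
    d=T[:3,:3]@np.array([b[0],-b[1],-1]); return T[:3,3],d
def at_z(s,u,v,z):
    o,d=ray(s,u,v); return o+d*(z-o[2])/d[2]
def proj(s,p):
    K=np.array(s["intrinsics"]); T=np.array(s["pose"])
    c=T[:3,:3].T@(np.array(p)-T[:3,3]); a=np.array([c[0],-c[1]])/-c[2]
    a=a*(1+s["k1"]*(a@a)); return np.array([K[0,0]*a[0]+K[0,2],K[1,1]*a[1]+K[1,2]])
E
python3 - <<'E'
from h import *
np.set_printoptions(precision=4,suppress=True)
for n in("top","side"):
    s=snap(n); cv2.imwrite(f"pics/{n}0.png",s["pixels"]); print(n,np.array(s["pose"]),s["k1"],s["intrinsics"])
    for t in ["board","strip","bung0_grip","chip0_mid","scraper_mid","rest","tray","potA","jar"]:
        for d in cams.cut_out(t,n): print(t,round(d["conf"],2),np.round(d["rect"]))
print(r.observe())
E
```

```text
pics
top [[ 0.0077  0.9945 -0.1042  0.4451]
 [-0.9999  0.0068 -0.0087 -0.0031]
 [-0.0079  0.1042  0.9945  1.4519]
 [ 0.      0.      0.      1.    ]] 0.01340431495153788 [[376.4499   0.     326.8634]
 [  0.     376.4499 208.0728]
 [  0.       0.       1.    ]]
board 0.91 [319. 230. 124.  80.]
strip 0.63 [323. 205.  90.  32.]
chip0_mid 0.48 [325. 253.  10.  10.]
rest 0.53 [407. 213.  24.  39.]
tray 0.56 [413. 252.  53.  38.]
tray 0.4 [295. 250.  10.  11.]
potA 0.86 [204. 187.  52.  46.]
jar 0.95 [466. 225.  28.  21.]
side [[-0.9829  0.1184 -0.1408  0.3954]
 [-0.1839 -0.6504  0.737   0.8745]
 [-0.0043  0.7503  0.6611  0.8508]
 [ 0.      0.      0.      1.    ]] -0.054513322534972194 [[407.3945   0.     321.494 ]
 [  0.     407.3945 204.0091]
 [  0.       0.       1.    ]]
board 0.6 [330. 238. 116. 133.]
strip 0.97 [303. 219.  60.  86.]
strip 0.68 [331. 156.  34.  27.]
strip 0.67 [330. 242. 116. 131.]
strip 0.37 [314. 180.  15.  25.]
bung0_grip 0.59 [314. 179.  13.  24.]
chip0_mid 0.53 [366. 219.   7.  10.]
scraper_mid 0.85 [333. 155.  40.  28.]
scraper_mid 0.55 [330. 164.  39.  14.]
rest 0.47 [330. 164.  40.  14.]
tray 0.93 [371. 163.  43.  37.]
jar 0.76 [352. 124.  18.  29.]
jar 0.21 [360. 248.  11.   6.]
{'t': 1.0, 'joints': array([-0.9478,  0.5009, -0.427 ,  1.5504,  0.2208,  1.1383, -0.2103]), 'qd': array([-0.0002, -0.0018,  0.0013, -0.0002,  0.001 , -0.001 , -0.    ]), 'effort': array([  0.    , -56.9372,  -5.8104, -28.1338,   0.0129,   0.002 ,
         0.    ]), 'eef_pos': array([0.2288, 0.6084, 0.2313]), 'ee_rot': array([[-0.936,  0.352,  0.   ],
       [ 0.352,  0.936,  0.   ],
       [ 0.   ,  0.   , -1.   ]]), 'contact_force': array([-0.1994, -0.1685, -0.3782]), 'ft_torque': array([0.0253, 0.0036, 0.0097]), 'gripper_force': 0.0, 'finger_gap': 0.08563475347008524}
```

View pics/top0.png

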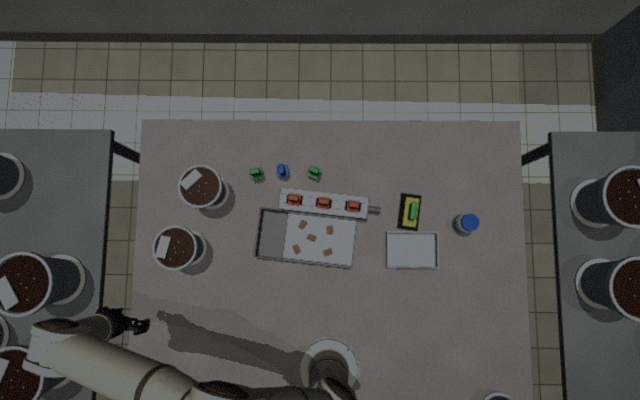

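View pics/side0.png

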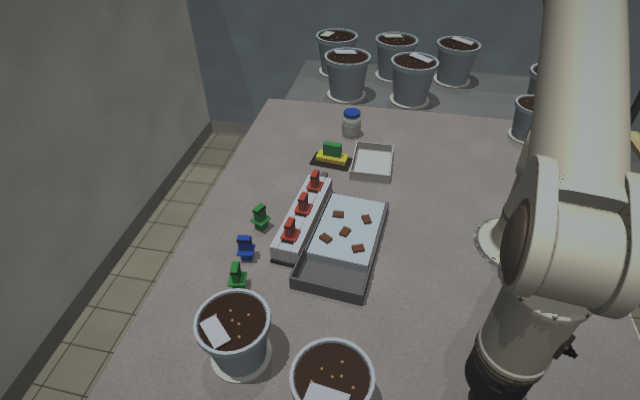

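The top view shows five chips at about (303,224), (330,230), (311,237), (296,249) and (328,252). The red bungs are at (294,199), (323,202) and (353,206), the scraper on its mat at (410,212) and the tray at (412,250). The blue and green look-alikes at (256,173), (283,171) and (314,172) stand on the bench. The red ones in the strip fit the description, so I'll enlarge that area to confirm.

```bash
python3 - <<'E'
from h import *
s=snap("top"); c=s["pixels"][155:280,245:445]; cv2.imwrite("pics/topc.png",cv2.convertScaleAbs(cv2.resize(c,None,fx=4,fy=4,interpolation=cv2.INTER_CUBIC),alpha=1.2))
s=snap("side"); c=s["pixels"][110:310,240:420]; cv2.imwrite("pics/sidec.png",cv2.convertScaleAbs(cv2.resize(c,None,fx=3,fy=3,interpolation=cv2.INTER_CUBIC),alpha=1.2))
E
```

```text
(no output)
```

View pics/topc.png

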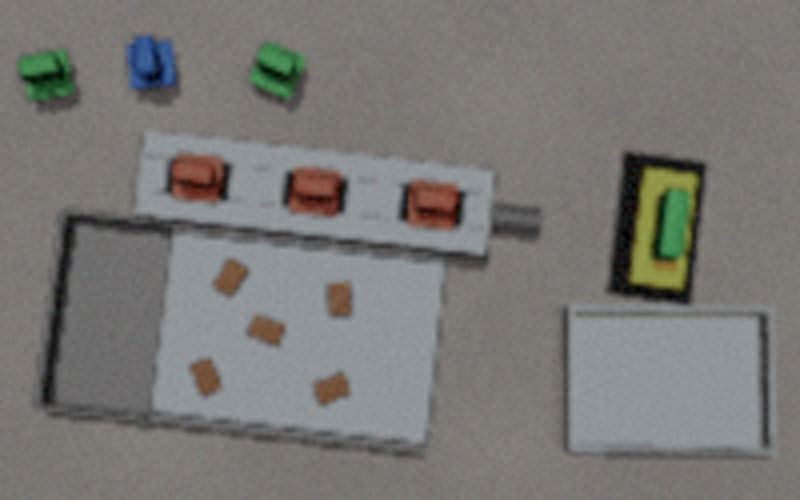

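View pics/sidec.png

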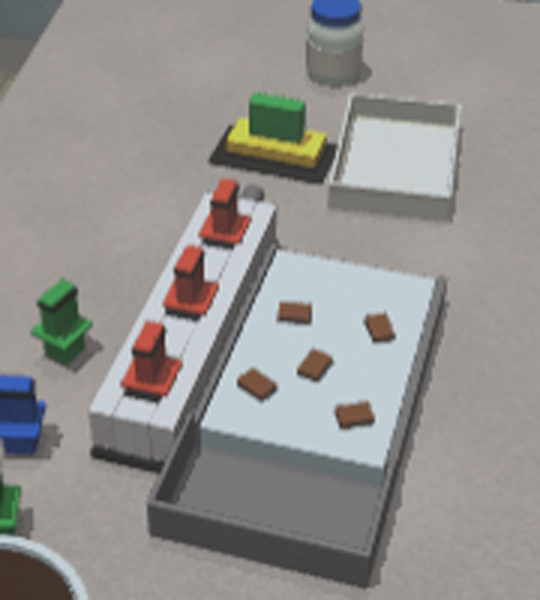

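The crops confirm it: three red bungs with fins sit in the strip, and the blue and green ones are on the bench. Next I'll fit the poses from hand-picked features.

```bash
cat > fit.py <<'E'
from h import *
from scipy.optimize import least_squares
np.set_printoptions(precision=4,suppress=True)
S={n:snap(n) for n in("top","side")}
T=lambda u,v:("top",245+u/4-.4,155+v/4-.4)
D=lambda u,v:("side",240+u/3-.3,110+v/3-.3)
def fit(name,obs,x0=(.4,0,0)):
    def f(p):
        c,s=np.cos(p[2]),np.sin(p[2]); e=[]
        for (x,y,z),(n,u,v) in obs:
            e+=list(proj(S[n],[p[0]+c*x-s*y,p[1]+s*x+c*y,z])-[u,v])
        return e
    q=least_squares(f,x0,loss="soft_l1"); print(name,q.x[:2],"yaw deg",np.degrees(q.x[2]),"res px",np.round(f(q.x),1)); return q.x
b=fit("board",[((.085,-.13,.03),T(443,262)),((-.085,-.13,.03),T(426,440)),((-.085,.13,.03),T(153,410)),((.085,.13,.03),T(174,234)),
 ((.085,-.13,.03),D(275,250)),((-.085,-.13,.03),D(437,280)),((-.085,.13,.03),D(384,466)),((.085,.13,.03),D(200,430))])
fit("strip",[((.04,.165,.06),T(147,132)),((.04,-.165,.06),T(494,170)),((-.04,-.165,.06),T(489,248)),((-.04,.165,.06),T(135,208)),
 ((.04,-.165,.06),D(211,193)),((-.04,-.165,.06),D(275,206)),((.04,.165,.06),D(95,414)),((-.04,.165,.06),D(160,428))])
fit("tray",[((.0675,.095,.035),T(569,306)),((.0675,-.095,.035),T(770,308)),((-.0675,-.095,.035),T(770,454)),((-.0675,.095,.035),T(569,454)),
 ((.0675,-.095,.035),D(350,96)),((-.0675,-.095,.035),D(461,103)),((-.0675,.095,.035),D(452,194)),((.0675,.095,.035),D(332,187))])
fit("rest",[((.07,.04,.006),T(627,152)),((.07,-.04,.006),T(705,162)),((-.07,-.04,.006),T(690,302)),((-.07,.04,.006),T(610,292)),
 ((.07,.04,.006),D(210,162)),((-.07,.04,.006),D(330,180))])
fit("scraper",[((.055,.025,.028),T(645,165)),((-.055,.025,.028),T(628,280)),((-.055,-.025,.028),T(688,293)),((.032,.011,.078),T(664,188)),((.032,-.011,.078),T(688,188)),((-.032,-.011,.078),T(682,260)),
 ((-.032,.011,.078),T(656,257)),((.032,.011,.078),D(249,100)),((-.032,.011,.078),D(304,108)),((.055,.025,.028),D(229,138)),((-.055,.025,.028),D(323,156))])
c,s=np.cos(b[2]),np.sin(b[2]); R=np.array([[c,-s],[s,c]])
for k,(t,d) in enumerate([((197,165),(152,327)),((317,177),(189,251)),((433,190),(226,184))]):
    pass
hsv=cv2.cvtColor(S["top"]["pixels"],cv2.COLOR_BGR2HSV)
B=S["top"]["pixels"]
x,y,w,h=280,185,90,35
for (u,v) in [(231,277),(340,300),(266,330),(205,377),(331,389)]:
    n,U,V=T(u,v); P=at_z(S["top"],U,V,.04)[:2]; print("chip",P,"board xy",R.T@(P-b[:2]))
for k,(t,d) in enumerate([((197,160),(152,327)),((317,172),(189,251)),((433,186),(226,184))]):
    n,U,V=T(*t); n,u,v=D(*d)
    P=at_z(S["top"],U,V,.112)[:2]; Q=at_z(S["side"],u,v,.112)[:2]; print("bung fin top",P,Q,"board",R.T@(P-b[:2]),R.T@(Q-b[:2]))
E
python3 fit.py
```

```text
board [0.4778 0.0381] yaw deg -5.676792605818113 res px [ 0.2 -0.1 -0.   0.5 -0.8  0.5 -0.7 -0.4  0.  -0.5 -0.4 -0.7  0.5  0.5
 -0.4 -1. ]
strip [0.6125 0.0229] yaw deg -6.397466161711126 res px [-0.6 -1.   0.3 -0.2 -0.7  1.5 -0.5  1.1 -2.1 -0.7  0.6 -0.6 -3.  -1.7
  4.   0.2]
tray [ 0.4394 -0.3096] yaw deg 0.3417904420061487 res px [-0.7  0.5 -0.1  0.1  1.   0.  -0.1 -0.2  0.  -0.9 -0.1  0.3  0.2  1.2
 -0.5 -0.8]
rest [ 0.5844 -0.307 ] yaw deg -6.112325445193543 res px [-0.9  0.1  0.2 -0.1  0.7  0.9 -0.1  1.1 -0.4 -0.5 -2.   0.1]
scraper [ 0.5814 -0.3072] yaw deg -6.993077954256014 res px [-0.5  1.1  0.6  0.9 -1.2 -0.6  0.6  0.1  0.6  0.9  0.2  0.2  0.7  0.1
 -0.   0.2 -0.5  0.6 -0.8  0.6 -1.9 -0. ]
chip [0.5327 0.1008] board xy [0.0485 0.0679]
chip [ 0.5119 -0.0017] board xy [ 0.0379 -0.0362]
chip [0.4834 0.0673] board xy [0.0026 0.0297]
chip [0.4392 0.1237] board xy [-0.0469  0.0814]
chip [0.429  0.0061] board xy [-0.0454 -0.0366]
bung fin top [0.6333 0.1276] [0.6227 0.1232] board [0.1459 0.1045] [0.1358 0.0991]
bung fin top [0.6231 0.0196] [0.6134 0.0157] board [ 0.1464 -0.0039] [ 0.1371 -0.0089]
bung fin top [ 0.6112 -0.0844] [ 0.5997 -0.0938] board [ 0.1448 -0.1087] [ 0.1343 -0.1191]
```

```bash
python3 -m crank '{"delta_rot":[[0,0,-7],[0,0,-7],[0,0,0],[0,0,0],[0,0,0],[0,0,0],[0,0,0],[0,0,0],[0,0,0],[0,0,0],[0,0,0],[0,0,0]],"travel":[[0,0,0],[0,0,0],[-1,-2,0],[-1.9,-3.6,0],[-1.9,-3.6,0],[-1.9,-3.6,0],[-1.9,-3.6,0],[-1.9,-3.6,0],[-1.9,-3.6,0],[-1.9,-3.6,0],[-1.9,-3.6,0],[-1.9,-3.6,0]],"claw":[-1,-1,-1,-1,-1,-1,-1,-1,-1,-1,-1,-1]}' 60
python3 -m crank '{"delta_rot":[[0,0,0],[0,0,0],[0,0,0],[0,0,0],[0,0,0],[0,0,0],[0,0,0],[0,0,0],[0,0,0],[0,0,0],[0,0,0],[0,0,0]],"travel":[[-1.9,-3.6,0],[-1.9,-3.6,0],[-1.9,-3.6,0],[-1.9,-3.6,0],[-1.9,-3.6,0],[-1.9,-3.6,0],[-1.9,-3.6,0],[-1.9,-3.6,0],[-1.9,-3.6,0],[-1.9,-3.6,0],[-1.9,-3.6,0],[-1,-2,0]],"claw":[-1,-1,-1,-1,-1,-1,-1,-1,-1,-1,-1,-1]}'
```

```text
t: 2.4
eef_pos: [0.3695, 0.2443, 0.2317]
ee_rot: [[-0.993, 0.115, 0.001], [0.115, 0.993, 0.0], [-0.001, 0.001, -1.0]]
contact_force: [-0.2, -0.2, 0.2]
finger_gap: 0.0853
gripper_force: 0.0
t: 3.6
eef_pos: [0.5392, -0.1967, 0.2314]
ee_rot: [[-0.993, 0.119, 0.001], [0.119, 0.993, -0.002], [-0.001, -0.002, -1.0]]
contact_force: [-0.4, -0.4, -0.6]
finger_gap: 0.0853
gripper_force: 0.0
```

```bash
python3 -m crank '{"delta_rot":[[0,0,0],[0,0,0],[0,0,0],[0,0,0],[0,0,0],[0,0,0],[0,0,0]],"travel":[[-1.4,-2.8,0],[-1.4,-2.8,0],[-1.3,-2.4,1],[-0.4,-1,3],[0,0,3],[0,0,0],[0,0,0]],"claw":[-1,-1,-1,-1,-1,-1,-1]}'
cat > sc.py <<'E'
from h import *
from scipy.optimize import least_squares
import sys
np.set_printoptions(precision=4,suppress=True)
# scraper handle (green) near expected place, top z given
z=float(sys.argv[1]); o=r.observe(); print("tcp",o["eef_pos"],o["finger_gap"],o["contact_force"])
for n in("top","side"):
    s=snap(n); P=s["pixels"]
    for d in cams.cut_out("scraper_mid",n)[:3]:
        m=np.array(d["pixels"])
        hsv=cv2.cvtColor(P,cv2.COLOR_BGR2HSV)
        g=(hsv[...,0]>45)&(hsv[...,0]<80)&(hsv[...,1]>90)&m; y=(hsv[...,0]>20)&(hsv[...,0]<35)&(hsv[...,1]>90)&m
        out=[n,round(d["conf"],2),g.sum(),y.sum()]
        for q,zz in((g,z-.02),(y,z-.05)):
            if q.sum()>10:
                v,u=np.nonzero(q); out.append(at_z(s,u.mean(),v.mean(),zz)[:2])
        print(*out)
E
python3 sc.py .078
```

```text
t: 4.3
eef_pos: [0.5728, -0.2866, 0.1612]
ee_rot: [[-0.993, 0.115, -0.001], [0.115, 0.993, 0.001], [0.001, 0.001, -1.0]]
contact_force: [0.1, 0.2, 1.1]
finger_gap: 0.085
gripper_force: 0.0
tcp [ 0.5728 -0.2866  0.1612] 0.0850495096808676 [0.1284 0.2467 1.0915]
top 0.56 29 177 [ 0.5602 -0.3019] [ 0.5639 -0.2975]
side 0.94 222 272 [ 0.5854 -0.303 ] [ 0.5803 -0.2877]
side 0.18 0 0
```

```bash
python3 -m crank '{"delta_rot":[[0,0,0],[0,0,0],[0,0,0],[0,0,0],[0,0,0],[0,0,0],[0,0,0],[0,0,0],[0,0,0],[0,0,0],[0,0,0]],"travel":[[-1.1,-1.9,0],[0,0,3],[0,0,3],[0,0,3],[0,0,2.8],[0,0,0],[0,0,0],[0,0,0],[0,0,0],[0,0,0],[0,0,0]],"claw":[-1,-1,-1,-1,-1,-1,1,1,1,1,1]}' 60
python3 -m crank '{"delta_rot":[[0,0,0],[0,0,0],[0,0,0],[0,0,0],[0,0,0],[0,0,0]],"travel":[[0,0,0],[0,0,0],[0,0,-1],[0,0,-1],[0,0,0],[0,0,0]],"claw":[1,1,1,1,1,1]}'; python3 sc.py .098
```

```text
t: 5.6
eef_pos: [0.5825, -0.3079, 0.0447]
ee_rot: [[-0.993, 0.115, 0.002], [0.115, 0.993, -0.001], [-0.002, -0.001, -1.0]]
contact_force: [0.1, -0.5, 4.9]
finger_gap: 0.0213
gripper_force: 64.1
t: 6.2
eef_pos: [0.582, -0.3074, 0.0638]
ee_rot: [[-0.993, 0.115, 0.001], [0.115, 0.993, -0.0], [-0.001, -0.0, -1.0]]
contact_force: [-0.6, 0.5, -1.3]
finger_gap: 0.0212
gripper_force: 63.3
tcp [ 0.582  -0.3074  0.0638] 0.021168976377905695 [-0.6214  0.4904 -1.2707]
top 0.71 22 201 [ 0.5626 -0.2997] [ 0.5661 -0.2956]
top 0.33 0 0
side 0.66 117 269 [ 0.5803 -0.2929] [ 0.5778 -0.2827]
```

```bash
python3 -m crank '{"delta_rot":[[0,0,-0.9],[0,0,0],[0,0,0],[0,0,0],[0,0,0],[0,0,0],[0,0,0],[0,0,0],[0,0,0],[0,0,0],[0,0,0],[0,0,0]],"travel":[[0,0,-3],[0,0,-3],[0,0,-2.6],[1,2,0],[1.4,3,0],[1.4,3,0],[1.4,3,0],[1.4,3,0],[1.4,3,0],[1.4,3,0],[1.4,3,0],[0.3,0.6,0]],"claw":[1,1,1,1,1,1,1,1,1,1,1,1]}'
python3 -m crank '{"delta_rot":[[0,0,0],[0,0,0],[0,0,0]],"travel":[[0,0,1],[0,0,0],[0,0,0]],"claw":[1,1,1]}'
```

```text
t: 7.6
eef_pos: [0.4931, -0.057, 0.149]
ee_rot: [[-0.996, 0.094, -0.002], [0.094, 0.996, 0.002], [0.002, 0.002, -1.0]]
contact_force: [0.7, -0.4, -1.7]
finger_gap: 0.0212
gripper_force: 63.5
t: 7.9
eef_pos: [0.4946, -0.063, 0.1386]
ee_rot: [[-0.995, 0.102, -0.001], [0.102, 0.995, -0.001], [0.001, -0.001, -1.0]]
contact_force: [-0.7, -0.5, -1.1]
finger_gap: 0.0213
gripper_force: 63.4
```

```bash
python3 -m crank '{"delta_rot":[[0,0,0],[0,0,0],[0,0,0],[0,0,0],[0,0,0],[0,0,0]],"travel":[[0,0,2],[0,0,2],[0,0,2],[0,0,0.9],[0,0,0],[0,0,0]],"claw":[1,1,1,1,1,1]}'
python3 - <<'E'
from h import *
a=snap("top")["pixels"][180:280,245:375]; b=snap("side")["pixels"][140:310,260:420]
f=lambda i,k:cv2.resize(i,None,fx=k,fy=k,interpolation=cv2.INTER_CUBIC)
A=f(a,3);B=f(b,2.5); H=max(A.shape[0],B.shape[0])
p=lambda i:cv2.copyMakeBorder(i,0,H-i.shape[0],0,0,0)
cv2.imwrite("pics/b1.png",np.hstack([p(A),p(B)]))
E
```

```text
t: 8.5
eef_pos: [0.4952, -0.0623, 0.0704]
ee_rot: [[-0.995, 0.101, 0.0], [0.101, 0.995, -0.0], [-0.0, -0.0, -1.0]]
contact_force: [1.0, -0.3, -2.7]
finger_gap: 0.0211
gripper_force: 63.7
```

View pics/b1.png

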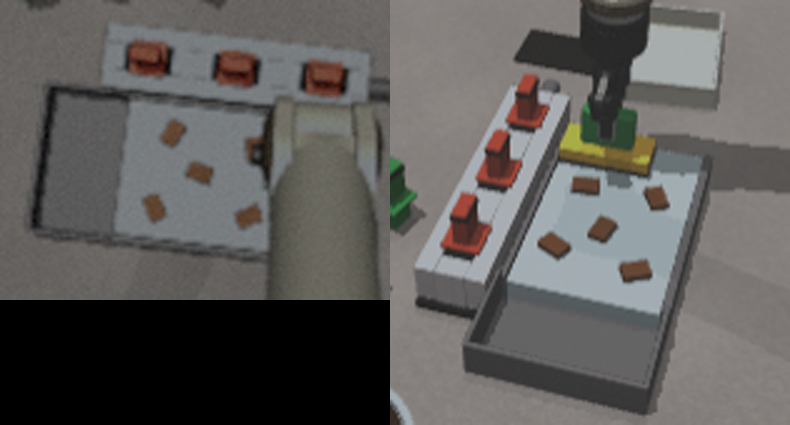

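The scraper is held low, just inside the +x kerb (side crop at about (605,150)), with all five chips ahead of it. First pass.

```bash
python3 -m crank '{"delta_rot":[[0,0,0],[0,0,0],[0,0,0],[0,0,0],[0,0,0],[0,0,0],[0,0,0],[0,0,0],[0,0,0],[0,0,0],[0,0,0],[0,0,0]],"travel":[[0,0.5,0.1],[0,1,0],[0,1.2,0],[0,1.2,0],[0,1.2,0],[0,1.2,0],[0,1.2,0],[0,1.2,0],[0,1.2,0],[0,1.2,0],[0,1.2,0],[0,1.2,0]],"claw":[1,1,1,1,1,1,1,1,1,1,1,1]}'
python3 -m crank '{"delta_rot":[[0,0,0],[0,0,0],[0,0,0],[0,0,0],[0,0,0],[0,0,0],[0,0,0],[0,0,0],[0,0,0],[0,0,0]],"travel":[[0,1.2,0],[0,1.2,0],[0,1.2,0],[0,1.2,0],[0,1.2,0],[0,1.2,0],[0,1.1,0],[0,0,0],[0,0,0],[0,0,0]],"claw":[1,1,1,1,1,1,1,1,1,1]}'
python3 - <<'E'
from h import *
a=snap("top")["pixels"][180:280,245:375]; b=snap("side")["pixels"][140:310,260:420]
f=lambda i,k:cv2.resize(i,None,fx=k,fy=k,interpolation=cv2.INTER_CUBIC)
A=f(a,3);B=f(b,2.5); H=max(A.shape[0],B.shape[0])
p=lambda i:cv2.copyMakeBorder(i,0,H-i.shape[0],0,0,0)
cv2.imwrite("pics/b2.png",np.hstack([p(A),p(B)]))
E
```

```text
t: 9.8
eef_pos: [0.5083, 0.0738, 0.0693]
ee_rot: [[-0.995, 0.1, -0.0], [0.1, 0.995, -0.0], [0.0, -0.0, -1.0]]
contact_force: [0.6, -0.2, -1.9]
finger_gap: 0.0212
gripper_force: 63.7
t: 10.8
eef_pos: [0.5163, 0.1546, 0.0692]
ee_rot: [[-0.995, 0.1, -0.0], [0.1, 0.995, -0.001], [0.0, -0.001, -1.0]]
contact_force: [-0.2, 0.1, -0.8]
finger_gap: 0.0212
gripper_force: 63.7
```

View pics/b2.png

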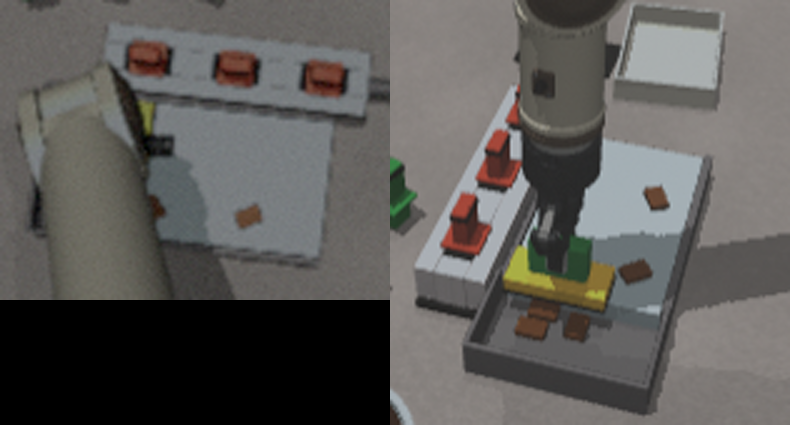

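The side crop shows three chips in the trough, near (540,312), (532,328) and (577,327). Two remain on the board at (635,270) and (655,197). Second pass goes along the -x side.

```bash
python3 -m crank '{"delta_rot":[[0,0,0],[0,0,0],[0,0,0],[0,0,0],[0,0,0],[0,0,0],[0,0,0],[0,0,0],[0,0,0],[0,0,0],[0,0,0],[0,0,0]],"travel":[[0,0,-2],[0,0,-3],[0.4,-2,0],[0.9,-3.6,0],[0.9,-3.6,0],[0.9,-3.6,0],[0.9,-3.6,0],[0.9,-3.6,0],[0.5,-1.8,0],[0,0,0],[0,0,2],[0,0,0]],"claw":[1,1,1,1,1,1,1,1,1,1,1,1]}'
python3 -m crank '{"delta_rot":[[0,0,0],[0,0,0],[0,0,0],[0,0,0]],"travel":[[0,0,1.5],[0,0,1.4],[0,0,0],[0,0,0]],"claw":[1,1,1,1]}'
python3 - <<'E'
from h import *
s=snap("side")
b=(.4778,.0381)
o=r.observe()["eef_pos"]; c,q=.9951,-.0989; d=o[:2]-b; print("board xy",c*d[0]+q*d[1],-q*d[0]+c*d[1],o[2])
for i in range(1):
  for d in cams.cut_out("chip0_mid","side"):
    print(round(d["conf"],2),d["rect"][:2],at_z(s,*d["rect"][:2],.04)[:2])
E
```

```text
t: 12.1
eef_pos: [0.4397, -0.0556, 0.098]
ee_rot: [[-0.995, 0.1, -0.003], [0.1, 0.995, 0.001], [0.003, 0.0, -1.0]]
contact_force: [-0.0, -0.2, -1.8]
finger_gap: 0.0216
gripper_force: 63.7
t: 12.5
eef_pos: [0.4411, -0.0556, 0.0706]
ee_rot: [[-0.995, 0.099, -0.001], [0.099, 0.995, 0.0], [0.001, 0.0, -1.0]]
contact_force: [-0.4, 0.4, -0.5]
finger_gap: 0.0211
gripper_force: 63.7
board xy -0.026809742068413897 -0.09694169784625557 0.0709244249336207
0.59 [368.2, 217.2] [0.4239703  0.00330795]
```

```bash
python3 -m crank '{"delta_rot":[[0,0,0],[0,0,0],[0,0,0],[0,0,0],[0,0,0],[0,0,0],[0,0,0],[0,0,0],[0,0,0],[0,0,0],[0,0,0],[0,0,0]],"travel":[[0,0.5,0.1],[0,1,0],[0,1.2,0],[0,1.2,0],[0,1.2,0],[0,1.2,0],[0,1.2,0],[0,1.2,0],[0,1.2,0],[0,1.2,0],[0,1.2,0],[0,1.2,0]],"claw":[1,1,1,1,1,1,1,1,1,1,1,1]}'
python3 -m crank '{"delta_rot":[[0,0,0],[0,0,0],[0,0,0],[0,0,0],[0,0,0],[0,0,0],[0,0,0],[0,0,0],[0,0,0],[0,0,0],[0,0,0],[0,0,0]],"travel":[[0,1.2,0],[0,1.2,0],[0,1.2,0],[0,1.2,0],[0,1.2,0],[0,1.2,0],[0,1.1,0],[0,0,0],[0,0,-2],[0,0,-3],[0,0,-3],[0,0,0]],"claw":[1,1,1,1,1,1,1,1,1,1,1,1]}'
python3 -m crank '{"delta_rot":[[0,0,0],[0,0,0],[0,0,0],[0,0,0],[0,0,0],[0,0,0],[0,0,0],[0,0,0],[0,0,0],[0,0,0]],"travel":[[-0.6,-2,0],[-1,-3.5,0],[-1,-3.5,0],[-1,-3.5,0],[-1,-3.5,0],[-1,-3.5,0],[-1,-3.5,0],[-1,-3.5,0],[0,0,0],[0,0,0]],"claw":[1,1,1,1,1,1,1,1,1,1]}'
python3 - <<'E'
from h import *
a=snap("top")["pixels"][180:280,245:375]; b=snap("side")["pixels"][140:310,260:420]
f=lambda i,k:cv2.resize(i,None,fx=k,fy=k,interpolation=cv2.INTER_CUBIC)
A=f(a,3);B=f(b,2.5); H=max(A.shape[0],B.shape[0])
p=lambda i:cv2.copyMakeBorder(i,0,H-i.shape[0],0,0,0)
cv2.imwrite("pics/b3.png",np.hstack([p(A),p(B)]))
E
```

```text
t: 13.8
eef_pos: [0.4545, 0.0792, 0.0693]
ee_rot: [[-0.995, 0.1, -0.0], [0.1, 0.995, 0.0], [0.0, 0.0, -1.0]]
contact_force: [-0.1, 1.1, -1.6]
finger_gap: 0.0212
gripper_force: 63.7
t: 15.0
eef_pos: [0.4657, 0.1625, 0.1532]
ee_rot: [[-0.995, 0.1, 0.007], [0.1, 0.995, 0.003], [-0.007, 0.004, -1.0]]
contact_force: [1.2, -0.2, -2.2]
finger_gap: 0.0209
gripper_force: 64.0
t: 16.0
eef_pos: [0.5114, -0.111, 0.1483]
ee_rot: [[-0.995, 0.102, -0.002], [0.102, 0.995, 0.0], [0.002, 0.0, -1.0]]
contact_force: [-0.4, 0.5, -1.9]
finger_gap: 0.0214
gripper_force: 63.7
```

View pics/b3.png

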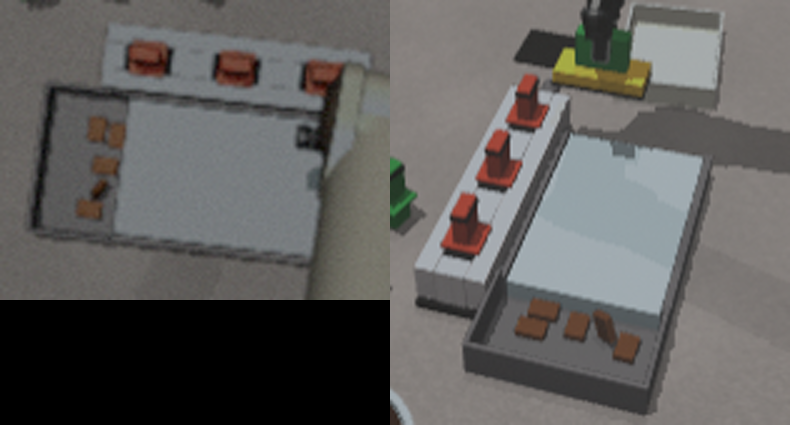

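All five chips are in the trough and the board is clear. The scraper goes back to its mat.

```bash
python3 -m crank '{"delta_rot":[[0,0,0.3],[0,0,0],[0,0,0],[0,0,0],[0,0,0],[0,0,0],[0,0,0],[0,0,0],[0,0,0],[0,0,0],[0,0,0],[0,0,0]],"travel":[[-1,-2,0],[-1.7,-3.4,0],[-1.7,-3.4,0],[-1.7,-3.4,0],[-1.7,-3.4,0],[-1.4,-3.1,0],[0,0,0],[0,0,2],[0,0,2],[0,0,2],[0,0,0],[0,0,0]],"claw":[1,1,1,1,1,1,1,1,1,1,1,1]}'; python3 sc.py .119
```

```text
t: 17.3
eef_pos: [0.5842, -0.3039, 0.089]
ee_rot: [[-0.995, 0.103, -0.001], [0.103, 0.995, 0.001], [0.001, 0.001, -1.0]]
contact_force: [-0.2, -0.6, -1.1]
finger_gap: 0.0212
gripper_force: 63.6
tcp [ 0.5842 -0.3039  0.089 ] 0.02123563980132462 [-0.158  -0.5795 -1.1148]
side 0.96 137 282 [ 0.5846 -0.3003] [ 0.5848 -0.2895]
```

```bash
python3 -m crank '{"delta_rot":[[0,0,0],[0,0,0],[0,0,0],[0,0,0],[0,0,0],[0,0,0],[0,0,0],[0,0,0],[0,0,0]],"travel":[[0,-0.3,1.5],[0,0,1.5],[0,0,0.8],[0,0,0.4],[0,0,0.3],[0,0,0],[0,0,0],[0,0,0],[0,0,0]],"claw":[1,1,1,1,1,1,1,1,1]}'
python3 -m crank '{"delta_rot":[[0,0,0],[0,0,0],[0,0,0],[0,0,0],[0,0,0],[0,0,0],[0,0,0],[0,0,0],[0,0,0]],"travel":[[0,0,0],[0,0,0],[0,0,0],[0,0,-1],[0,0,-3],[0,0,-4],[0,0,-4],[0,0,-4],[0,0,0]],"claw":[-0.5,-1,-1,-1,-1,-1,-1,-1,-1]}'
```

```text
t: 18.4
eef_pos: [0.5836, -0.3091, 0.0445]
ee_rot: [[-0.994, 0.105, -0.0], [0.105, 0.994, -0.0], [0.0, -0.0, -1.0]]
contact_force: [-2.2, 1.7, 4.0]
finger_gap: 0.0213
gripper_force: 64.4
t: 19.3
eef_pos: [0.5876, -0.3113, 0.2126]
ee_rot: [[-0.994, 0.105, 0.012], [0.105, 0.994, -0.006], [-0.012, -0.004, -1.0]]
contact_force: [0.0, 0.2, 0.9]
finger_gap: 0.0855
gripper_force: 0.0
```

```bash
python3 -m crank '{"delta_rot":[[0,0,0],[0,0,0],[0,0,0],[0,0,0],[0,0,0],[0,0,0],[0,0,0]],"travel":[[2,2,0],[3,3,0],[3,3,0],[3,3,0],[3,3,0],[0,0,0],[0,0,0]],"claw":[-1,-1,-1,-1,-1,-1,-1]}'
python3 - <<'E'
from h import *
print(r.observe()["joints"])
a=snap("top")["pixels"][155:280,245:445]; b=snap("side")["pixels"][110:310,240:420]
f=lambda i,k:cv2.resize(i,None,fx=k,fy=k,interpolation=cv2.INTER_CUBIC)
A=f(a,2.5);B=f(b,1.6); H=600
cv2.imwrite("pics/c1.png",np.hstack([f(a,2.4),cv2.copyMakeBorder(f(b,1.6)[:300],0,0,0,0,0)])[:, :800] if 0 else np.hstack([f(a,2.4),cv2.resize(b,(270,300))]))
B=np.array([.4778,.0381]);c,s=.9951,-.0989;R=np.array([[c,-s],[s,c]])
for n,z in(("top",.1),("side",.09)):
    S=snap(n);P=S["pixels"].astype(int)
    m=((P[...,2]>1.8*P[...,1])&(P[...,2]>70)).astype(np.uint8)
    # brightest red = fin top
    k,L,st,C=cv2.connectedComponentsWithStats(m)
    for i in range(1,k):
        if st[i,4]>15: 
            w=at_z(S,*C[i],z)[:2]; print(n,st[i],C[i].round(1),"world",w.round(4),"board",(R.T@(w-B)).round(4))
E
```

```text
t: 20.0
eef_pos: [0.4592, -0.1546, 0.2051]
ee_rot: [[-0.995, 0.103, 0.002], [0.103, 0.995, -0.0], [-0.002, -0.0, -1.0]]
contact_force: [0.7, 0.7, -0.1]
finger_gap: 0.085
gripper_force: 0.0
[ 0.1607578   0.20412114  0.12246114  1.99958893 -0.03095257  0.93798361
  1.7664193 ]
top [290 201   9   4  17] [293.6 202.6] world [0.6056 0.1292] board [0.1182 0.1033]
top [353 202   6   6  17] [356.2 204.2] world [ 0.6013 -0.0973] board [ 0.1363 -0.1226]
side [311 170   8   8  37] [314.4 173.3] world [ 0.6056 -0.1109] board [ 0.1419 -0.1357]
side [307 181  16  10  73] [314.6 186.2] world [ 0.5923 -0.0484] board [ 0.1225 -0.0748]
side [299 192   8   9  46] [302.6 196.1] world [0.6174 0.0021] board [ 0.1425 -0.022 ]
side [295 204  18  11  83] [303.4 209.5] world [0.6026 0.058 ] board [0.1222 0.0321]
side [285 218   9   9  57] [289. 222.] world [0.63   0.1141] board [0.144  0.0907]
side [281 230  19  12 119] [290.3 235.5] world [0.6145 0.1626] board [0.1237 0.1374]
```

View pics/c1.png

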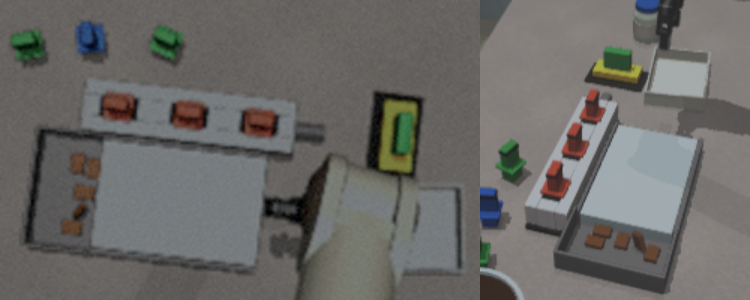

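The scraper stands on its mat at (403,133), parallel to it. Next, precise bung positions by a silhouette fit, with the tool turned 90° about its axis.

```bash
cat > bung.py <<'E'
from h import *
from scipy.optimize import minimize
B=np.array([.4778,.0381]);yaw=np.radians(-5.8);c,s=np.cos(yaw),np.sin(yaw);R=np.array([[c,-s],[s,c]])
def box(x0,y0,hx,hy,z0,z1): return [[x0+a*hx,y0+b*hy,z] for a in(-1,1) for b in(-1,1) for z in(z0,z1)]
def sil(S,x,y,k=4,z=0):
    m=np.zeros((400*k,640*k),np.uint8)
    for bx in(box(x,y,.022,.022,.06+z,.066+z),box(x,y,.009,.018,.066+z,.112+z)):
        P=np.array([[*(B+R@np.array(p[:2])),p[2]] for p in bx])
        q=np.array([(proj(S,p)+.5)*k for p in P]); cv2.fillConvexPoly(m,cv2.convexHull(q.astype(np.int32)),255)
    return cv2.resize(m,(640,400),interpolation=cv2.INTER_AREA)/255.
def red(S):
    P=cv2.GaussianBlur(S["pixels"],(3,3),0).astype(float); return np.clip((P[...,2]/(P[...,1]+P[...,0]+1)-.6)/.5,0,1)
if __name__=="__main__":
    SS={n:snap(n) for n in("top","side")}; M={n:red(SS[n]) for n in SS}
    for y0 in(.1,-.008,-.116):
        def f(p,ns=("top","side")):
            return sum((((sil(SS[n],*p)-M[n])[160:290,270:380])**2).sum() for n in ns)
        for ns in(("top","side"),("top",),("side",)):
            g=[(f((x,y),ns),x,y) for x in np.arange(.12,.155,.003) for y in np.arange(y0-.02,y0+.021,.004)]
            _,x,y=min(g); q=minimize(f,(x,y),args=(ns,),method="Nelder-Mead",options=dict(initial_simplex=[(x,y),(x+.002,y),(x,y+.002)],maxiter=40))
            print(ns,"board",q.x.round(4),"world",(B+R@q.x).round(4),round(q.fun,1))
E
python3 -m crank '{"delta_rot":[[0,0,-8.2],[0,0,-8.2],[0,0,-8.2],[0,0,-8.2],[0,0,-8.2],[0,0,-8.2],[0,0,-8.2],[0,0,-8.2],[0,0,-8.2],[0,0,-8.2],[0,0,-8],[0,0,0]],"travel":[[0,0,0],[0,0,0],[0,0,0],[0,0,0],[0,0,0],[0,0,0],[0,0,0],[0,0,0],[0,0,0],[0,0,0],[0,0,0],[0,0,0]],"claw":[-1,-1,-1,-1,-1,-1,-1,-1,-1,-1,-1,-1]}'
python3 bung.py; python3 -c "
from h import *;print(r.observe()['joints'])"
```

```text
t: 21.4
eef_pos: [0.4512, -0.1526, 0.1888]
ee_rot: [[-0.37, -0.928, -0.042], [-0.929, 0.37, 0.009], [0.007, 0.042, -0.999]]
contact_force: [-0.6, -1.3, -0.5]
finger_gap: 0.0853
gripper_force: 0.0
('top', 'side') board [0.138  0.1079] world [0.626  0.1315] 583.4
('top',) board [0.1372 0.1067] world [0.6251 0.1304] 206.1
('side',) board [0.138 0.108] world [0.626  0.1316] 375.0
('top', 'side') board [ 0.1348 -0.0024] world [0.6117 0.0221] 594.0
('top',) board [ 0.1348 -0.0026] world [0.6116 0.0219] 194.1
('side',) board [ 0.1351 -0.0005] world [0.6121 0.0239] 399.0
('top', 'side') board [ 0.1344 -0.1121] world [ 0.6002 -0.087 ] 608.6
('top',) board [ 0.1335 -0.111 ] world [ 0.5994 -0.0858] 202.9
('side',) board [ 0.1352 -0.1119] world [ 0.601  -0.0869] 407.1
[ 1.20471288  0.48929371 -1.16814609  1.96852824  0.51203681  1.07732809
  2.55848731]
```

```bash
python3 -m crank '{"delta_rot":[[0,0,8.2],[0,0,8.2],[0,0,8.2],[0,0,8.2],[0,0,8.2],[0,0,8.2],[0,0,8.2],[0,0,8.2],[0,0,8.2],[0,0,8.2],[0,0,8.2],[0,0,8.2]],"travel":[[0,0,0],[0,0,0],[0,0,0],[0,0,0],[0,0,0],[0,0,0],[0,0,0],[0,0,0],[0,0,0],[0,0,0],[0,0,0],[0,0,0]],"claw":[-1,-1,-1,-1,-1,-1,-1,-1,-1,-1,-1,-1]}'
python3 -m crank '{"delta_rot":[[0,0,8.2],[0,0,8.2],[0,0,8.2],[0,0,8.2],[0,0,8.2],[0,0,8.2],[0,0,8.2],[0,0,0],[0,0,0]],"travel":[[0,0,0],[0,0,0],[0,0,0],[0,0,0],[0,0,0],[0,0,0],[0,0,0],[0,0,0],[0,0,0]],"claw":[-1,-1,-1,-1,-1,-1,-1,-1,-1]}'
cat > go.py <<'E'
# tool deltas (deg, cm) to reach world TCP x y z, tool down with x axis along board +y rotated
from h import *; import sys
from scipy.spatial.transform import Rotation as Ro
a=[float(v) for v in sys.argv[1:5]]; yaw=np.radians(a[3]); o=r.observe(); Rn=np.array(o["ee_rot"])
c,s=np.cos(yaw),np.sin(yaw); G=np.array([[-s,c,0],[c,s,0],[0,0,-1.]])
print("rot",np.degrees(Ro.from_matrix(Rn.T@G).as_rotvec()).round(1),"then travel cm",(100*G.T@(np.array(a[:3])-o["eef_pos"])).round(2),"joints",np.round(o["joints"],2), "F",np.round(o["contact_force"],1))
E
python3 go.py .6002 -.087 .2 -6.2
```

```text
t: 22.7
eef_pos: [0.4511, -0.1536, 0.1907]
ee_rot: [[-0.86, 0.509, -0.042], [0.509, 0.861, -0.004], [0.034, -0.025, -0.999]]
contact_force: [0.3, -0.2, -0.5]
finger_gap: 0.0852
gripper_force: 0.0
t: 23.6
eef_pos: [0.4511, -0.153, 0.1905]
ee_rot: [[-0.047, 0.998, -0.042], [0.999, 0.047, -0.003], [-0.001, -0.042, -0.999]]
contact_force: [-0.6, 0.3, 0.2]
finger_gap: 0.0852
gripper_force: 0.0
rot [-2.4  0.2  8.9] then travel cm [ 8.17 14.11 -0.95] joints [ 0.77  0.28 -0.59  1.98  0.2   0.97  0.13] F [-0.6  0.3  0.2]
```

```bash
python3 -m crank '{"delta_rot":[[-1.2,0.1,4.4],[-1.2,0.1,4.4],[0,0,0],[0,0,0],[0,0,0],[0,0,0],[0,0,0],[0,0,0],[0,0,0],[0,0,0]],"travel":[[0,0,0],[0,0,0],[1,2,-0.2],[1.8,3,-0.2],[1.8,3,-0.2],[1.8,3,-0.2],[1.8,3,-0.2],[0,0.1,0],[0,0,0],[0,0,0]],"claw":[-1,-1,-1,-1,-1,-1,-1,-1,-1,-1]}'
python3 go.py .6002 -.087 .073 -6.2
```

```text
t: 24.6
eef_pos: [0.5985, -0.0873, 0.1988]
ee_rot: [[0.108, 0.994, -0.003], [0.994, -0.108, 0.001], [0.001, -0.004, -1.0]]
contact_force: [-0.5, -0.3, 0.1]
finger_gap: 0.0852
gripper_force: 0.0
rot [-0.2 -0.  -0. ] then travel cm [ 0.05  0.16 12.58] joints [ 0.53  0.48 -0.56  1.69  0.29  1.05 -0.24] F [-0.5 -0.3  0.1]
```

```bash
python3 -m crank '{"delta_rot":[[-0.2,0,0],[0,0,0],[0,0,0],[0,0,0],[0,0,0],[0,0,0],[0,0,0],[0,0,0],[0,0,0],[0,0,0],[0,0,0],[0,0,0]],"travel":[[0,0.1,2],[0,0,3],[0,0,3],[0,0,3],[0,0,1.5],[0,0,0],[0,0,0],[0,0,0],[0,0,0],[0,0,0],[0,0,0],[0,0,0]],"claw":[-1,-1,-1,-1,-1,-1,1,1,1,1,1,1]}' 80
python3 - <<'E'
from h import *
b=snap("side")["pixels"][140:260,250:410]
cv2.imwrite("pics/d1.png",cv2.resize(b,None,fx=4,fy=4,interpolation=cv2.INTER_CUBIC))
E
python3 go.py .6002 -.087 .073 -6.2
```

```text
t: 25.8
eef_pos: [0.6005, -0.0863, 0.0749]
ee_rot: [[0.109, 0.994, 0.001], [0.994, -0.109, 0.001], [0.001, 0.001, -1.0]]
contact_force: [-2.7, -0.1, 5.7]
finger_gap: 0.0171
gripper_force: 78.6
rot [ 0.  -0.1 -0. ] then travel cm [-0.07 -0.02  0.19] joints [ 0.47  0.63 -0.5   1.77  0.39  0.83 -0.32] F [-3.3 -0.2  5.7]
```

View pics/d1.png

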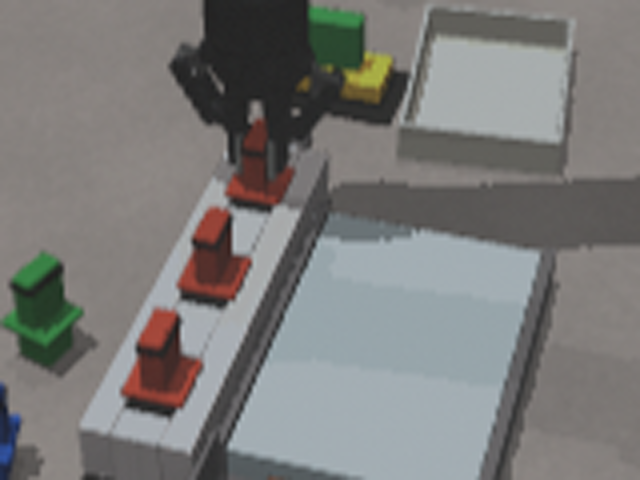

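The gripper holds the nearest bung's fin (crop (262,165)), centred and clear of the flange. I start rocking with a small upward draw.

```bash
python3 -m crank '{"delta_rot":[[0,4.25,0],[0,4.25,0],[0,-4.25,0],[0,-4.25,0],[0,-4.25,0],[0,-4.25,0],[0,4.25,0],[0,4.25,0]],"travel":[[-0.19,0,-0.1],[-0.19,0,-0.05],[0.19,0,-0.03],[0.19,0,-0.03],[0.19,0,-0.03],[0.19,0,-0.03],[-0.19,0,-0.03],[-0.19,0,-0.03]],"claw":[1,1,1,1,1,1,1,1]}'
python3 go.py .6002 -.087 .073 -6.2
python3 -m crank '{"delta_rot":[[0,4.25,0],[0,4.25,0],[0,-4.25,0],[0,-4.25,0]],"travel":[[-0.19,0,-0.03],[-0.19,0,-0.03],[0.19,0,-0.03],[0.19,0,-0.03]],"claw":[1,1,1,1]}'
```

```text
t: 26.65
eef_pos: [0.6012, -0.0823, 0.0785]
ee_rot: [[0.102, 0.995, 0.002], [0.995, -0.102, 0.004], [0.004, 0.001, -1.0]]
contact_force: [-1.4, 5.6, 1.2]
finger_gap: 0.0171
gripper_force: 79.7
rot [ 0.1 -0.3  0.3] then travel cm [-0.48 -0.04  0.55] joints [ 0.46  0.63 -0.49  1.77  0.38  0.84 -0.31] F [-1.4  5.6  1.2]
t: 27.05
eef_pos: [0.6005, -0.0895, 0.0794]
ee_rot: [[0.114, 0.993, 0.002], [0.993, -0.114, 0.0], [0.0, 0.002, -1.0]]
contact_force: [-0.7, -3.0, -0.1]
finger_gap: 0.0173
gripper_force: 79.8
```

```bash
python3 -m crank '{"delta_rot":[[0,-4.25,0],[0,-4.25,0],[0,4.25,0],[0,4.25,0],[0,4.25,0],[0,4.25,0],[0,-4.25,0],[0,-4.25,0],[0,-4.25,0],[0,-4.25,0],[0,4.25,0],[0,4.25,0]],"travel":[[0.21,0,-0.05],[0.21,0,-0.05],[-0.21,0,-0.05],[-0.21,0,-0.05],[-0.22,0,-0.05],[-0.22,0,-0.05],[0.22,0,-0.05],[0.22,0,-0.05],[0.23,0,-0.05],[0.23,0,-0.05],[-0.23,0,-0.05],[-0.23,0,-0.05]],"claw":[1,1,1,1,1,1,1,1,1,1,1,1]}'
python3 go.py .6002 -.087 .073 -6.2
python3 - <<'E'
from h import *
b=snap("side")["pixels"][140:260,250:410]
cv2.imwrite("pics/d2.png",cv2.resize(b,None,fx=4,fy=4,interpolation=cv2.INTER_CUBIC))
E
```

```text
t: 28.25
eef_pos: [0.6014, -0.0826, 0.0869]
ee_rot: [[0.102, 0.995, 0.002], [0.995, -0.102, 0.004], [0.004, 0.002, -1.0]]
contact_force: [-1.0, 3.9, 2.6]
finger_gap: 0.0172
gripper_force: 80.5
rot [ 0.1 -0.2  0.3] then travel cm [-0.45 -0.07  1.39] joints [ 0.45  0.61 -0.48  1.77  0.36  0.85 -0.29] F [-1.   3.9  2.6]
```

View pics/d2.png

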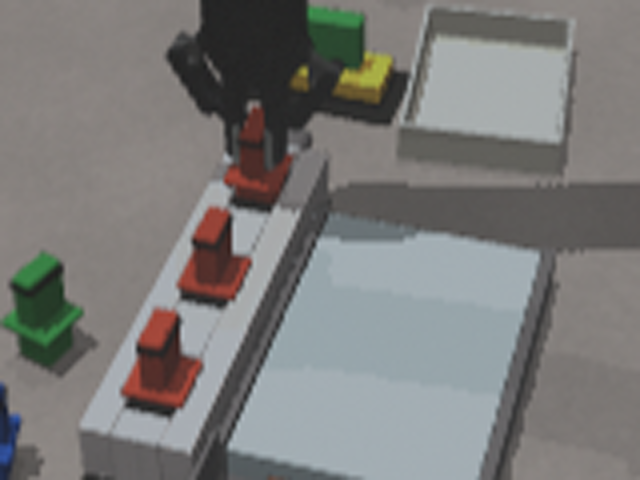

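The bung rises with the gripper (flange at (258,180), now showing more) at low force. Continuing.

```bash
python3 -m crank '{"delta_rot":[[0,4.25,0],[0,4.25,0],[0,-4.25,0],[0,-4.25,0],[0,-4.25,0],[0,-4.25,0],[0,4.25,0],[0,4.25,0],[0,4.25,0],[0,4.25,0],[0,-4.25,0],[0,-4.25,0]],"travel":[[-0.27,0,-0.07],[-0.27,0,-0.07],[0.28,0,-0.07],[0.28,0,-0.07],[0.29,0,-0.07],[0.29,0,-0.07],[-0.3,0,-0.07],[-0.3,0,-0.07],[-0.3,0,-0.07],[-0.3,0,-0.07],[0.31,0,-0.07],[0.31,0,-0.07]],"claw":[1,1,1,1,1,1,1,1,1,1,1,1]}'
python3 -m crank '{"delta_rot":[[0,-4.25,0],[0,-4.25,0],[0,4.25,0],[0,4.25,0],[0,4.25,0],[0,4.25,0],[0,-4.25,0],[0,-4.25,0]],"travel":[[0.33,0,-0.07],[0.33,0,-0.07],[-0.33,0,-0.07],[-0.33,0,-0.07],[-0.34,0,-0.07],[-0.34,0,-0.07],[0.35,0,-0.07],[0.35,0,-0.07]],"claw":[1,1,1,1,1,1,1,1]}'
python3 go.py .6002 -.087 .16 -6.2
```

```text
t: 29.5
eef_pos: [0.6004, -0.0903, 0.096]
ee_rot: [[0.116, 0.993, 0.001], [0.993, -0.116, -0.001], [-0.001, 0.001, -1.0]]
contact_force: [0.7, 0.1, 0.9]
finger_gap: 0.0168
gripper_force: 80.0
t: 30.3
eef_pos: [0.5999, -0.0916, 0.1021]
ee_rot: [[0.118, 0.993, 0.0], [0.993, -0.118, -0.002], [-0.002, 0.001, -1.0]]
contact_force: [0.4, 1.7, -0.2]
finger_gap: 0.0169
gripper_force: 79.9
rot [ 0.   0.1 -0.6] then travel cm [ 0.46 -0.02 -5.79] joints [ 0.46  0.59 -0.47  1.76  0.33  0.87 -0.28] F [ 0.4  1.7 -0.2]
```

```bash
python3 -m crank '{"delta_rot":[[0,0,-0.6],[0,0,0],[0,0,0],[0,0,0],[0,0,0],[0,0,0],[0,0,0]],"travel":[[0.2,0,-0.3],[0.2,0,-0.5],[0,0,-0.7],[0,0,-1.5],[0,0,-3],[0,0,0],[0,0,0]],"claw":[1,1,1,1,1,1,1]}'
python3 -m crank '{"delta_rot":[[0,0,0],[0,0,0],[0,0,0],[0,0,0],[0,0,0],[0,0,0],[0,0,0],[0,0,0],[0,0,0],[0,0,0],[0,0,0],[0,0,0]],"travel":[[-1.5,-0.7,0],[-2.7,-1.2,0],[-2.7,-1.2,0],[-2.7,-1.2,0],[-2.7,-1.2,0],[-2.7,-1.2,0],[-2.7,-1.2,0],[-2.7,-1.2,0],[-2.7,-1.2,0],[-2.7,-1.2,0],[-2.7,-1.2,0],[0,0,0]],"claw":[1,1,1,1,1,1,1,1,1,1,1,1]}'
python3 go.py .4394 -.365 .055 -6.2
python3 - <<'E'
from h import *
b=snap("side")["pixels"][90:240,260:420]
cv2.imwrite("pics/d3.png",cv2.resize(b,None,fx=3,fy=3,interpolation=cv2.INTER_CUBIC))
E
```

```text
t: 31.0
eef_pos: [0.6016, -0.0834, 0.1642]
ee_rot: [[0.1, 0.995, 0.004], [0.995, -0.1, 0.001], [0.001, 0.003, -1.0]]
contact_force: [-0.1, -0.2, -1.2]
finger_gap: 0.0173
gripper_force: 79.9
t: 32.2
eef_pos: [0.4408, -0.3592, 0.1605]
ee_rot: [[0.107, 0.994, -0.003], [0.994, -0.107, 0.001], [0.0, -0.003, -1.0]]
contact_force: [-0.8, -0.3, 0.4]
finger_gap: 0.0174
gripper_force: 79.9
rot [-0.2 -0.   0.1] then travel cm [-0.59 -0.07 10.55] joints [ 0.98  0.44 -0.44  1.82  0.23  0.93  0.33] F [-0.8 -0.3  0.4]
```

View pics/d3.png

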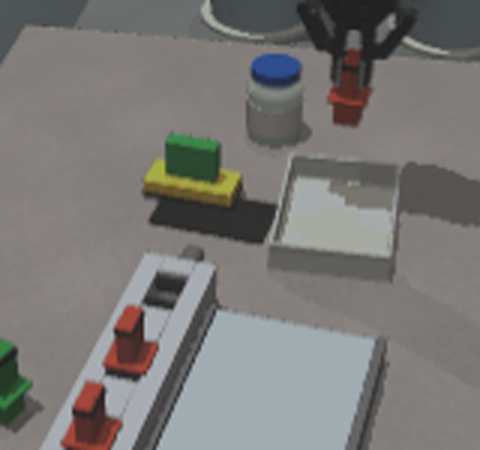

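The bung is out and held. The scraper has been knocked off its mat toward the jar (it is at about (193,172)). I'll set this bung down first and then put the scraper back.

```bash
python3 -m crank '{"delta_rot":[[0,0,0],[0,0,0],[0,0,0],[0,0,0],[0,0,0],[0,0,0],[0,0,0],[0,0,0]],"travel":[[-0.6,0,2],[0,0,3],[0,0,3],[0,0,2.5],[0,0,0.4],[0,0,0.2],[0,0,0],[0,0,0]],"claw":[1,1,1,1,1,1,1,1]}'
```

```text
t: 33.05
eef_pos: [0.447, -0.3597, 0.0523]
ee_rot: [[0.098, 0.995, 0.003], [0.995, -0.098, 0.0], [0.001, 0.003, -1.0]]
contact_force: [-0.6, 0.2, -1.1]
finger_gap: 0.0171
gripper_force: 79.9
```

```bash
python3 -m crank '{"delta_rot":[[0,0,0],[0,0,0],[0,0,0],[0,0,0]],"travel":[[0,0,0.2],[0,0,0.15],[0,0,0],[0,0,0]],"claw":[1,1,1,1]}'; python3 go.py .4394 -.365 .055 -6.2
```

```text
t: 33.45
eef_pos: [0.4461, -0.3594, 0.0476]
ee_rot: [[0.098, 0.995, 0.001], [0.995, -0.098, 0.001], [0.001, 0.001, -1.0]]
contact_force: [-0.0, -0.6, 0.6]
finger_gap: 0.0173
gripper_force: 80.0
rot [ 0.1 -0.1  0.6] then travel cm [-0.63 -0.61 -0.74] joints [ 0.93  0.61 -0.38  1.87  0.32  0.72  0.27] F [-0.  -0.6  0.6]
```

```bash
python3 -m crank '{"delta_rot":[[0,0,0],[0,0,0],[0,0,0],[0,0,0]],"travel":[[0,0,0.1],[0,0,0],[0,0,0.1],[0,0,0]],"claw":[1,1,1,1]}'; python3 go.py .4394 -.365 .055 -6.2
```

```text
t: 33.85
eef_pos: [0.4463, -0.3595, 0.0475]
ee_rot: [[0.098, 0.995, 0.001], [0.995, -0.098, 0.001], [0.001, 0.001, -1.0]]
contact_force: [-4.1, 4.0, 18.1]
finger_gap: 0.0172
gripper_force: 82.6
rot [ 0.  -0.   0.6] then travel cm [-0.62 -0.63 -0.75] joints [ 0.93  0.61 -0.38  1.87  0.33  0.72  0.26] F [-4.1  4.  18.1]
```

```bash
python3 -m crank '{"delta_rot":[[0,0,0],[0,0,0],[0,0,0],[0,0,0],[0,0,0],[0,0,0],[0,0,0],[0,0,0],[0,0,0],[0,0,0],[0,0,0],[0,0,0]],"travel":[[0,0,-0.12],[0,0,0],[0,0,0],[0,0,0],[0,0,-1],[0,0,-3],[0,0,-4],[0,0,-4],[0,0,-3],[2,-3,0],[2,-3,0],[0,0,0]],"claw":[1,-0.6,-1,-1,-1,-1,-1,-1,-1,-1,-1,-1]}'
python3 - <<'E'
from h import *
a=snap("top")["pixels"][180:280,360:490]; b=snap("side")["pixels"][90:240,260:420]
f=lambda i,k:cv2.resize(i,None,fx=k,fy=k,interpolation=cv2.INTER_CUBIC)
cv2.imwrite("pics/e1.png",np.hstack([cv2.copyMakeBorder(f(a,3),0,150,0,0,0),f(b,3)[:450,:410]]))
E
```

```text
t: 35.05
eef_pos: [0.3861, -0.3107, 0.1965]
ee_rot: [[0.097, 0.995, -0.004], [0.995, -0.097, 0.003], [0.003, -0.004, -1.0]]
contact_force: [0.7, -0.9, 0.5]
finger_gap: 0.0856
gripper_force: 0.0
```

View pics/e1.png

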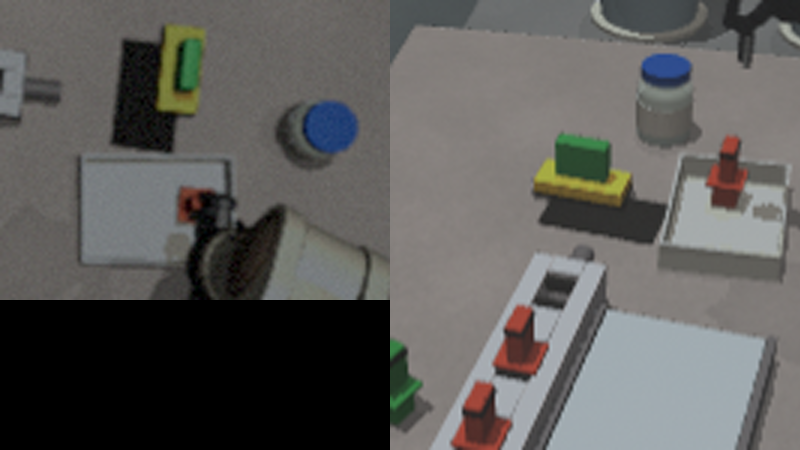

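The bung stands in the tray. The scraper now overhangs the mat's -y edge. I'll fit its pose.

```bash
cat > fit2.py <<'E'
import re
src=open("fit.py").read().split("b=fit(")[0]; exec(src)
T=lambda u,v:("top",360+u/3-.35,180+v/3-.35); D=lambda u,v:("side",260+(u-390)/3-.35,90+v/3-.35)
for z in(.0,.003,.006):
  fit("scraper",[((.055,.025,.022+z),T(167,26)),((-.055,.025,.022+z),T(158,109)),((-.055,-.025,.022+z),T(198,115)),((.055,-.025,.022+z),T(206,31)),
  ((.055,.025,.022+z),D(537,178)),((-.055,.025,.022+z),D(627,193)),((-.055,-.025,.022+z),D(632,175))])
  fit("handle",[((.032,.011,.072+z),T(183,38)),((.032,-.011,.072+z),T(204,39)),((-.032,-.011,.072+z),T(197,91)),((-.032,.011,.072+z),T(177,89)),
  ((.032,.011,.072+z),D(556,140)),((-.032,.011,.072+z),D(608,146)),((.032,-.011,.072+z),D(560,134)),((-.032,-.011,.072+z),D(611,140))])
E
python3 fit2.py; python3 go.py .59 -.34 .2 -6.2
```

```text
scraper [ 0.6161 -0.3483] yaw deg -6.402843230896008 res px [ 0.2 -0.1  0.4  0.7  0.2  0.2  0.2 -0.2 -0.5  1.4 -1.2  1.4  0.7 -0.1]
handle [ 0.618  -0.3471] yaw deg -6.443662919972343 res px [ 0.8 -0.1 -0.3  0.2  0.4  0.   1.1 -0.  -0.4  1.4 -0.4  2.2  0.1  0.2
  0.3  1. ]
scraper [ 0.6157 -0.3471] yaw deg -6.608622448037924 res px [ 0.1 -0.1  0.2  0.7  0.1  0.3  0.2 -0.2 -0.5  0.9 -1.2  0.9  0.8 -0.6]
handle [ 0.6176 -0.3456] yaw deg -6.339358282848025 res px [ 0.5 -0.2 -0.5  0.2  0.3  0.   0.9  0.  -0.4  0.9 -0.4  1.7  0.1 -0.3
  0.3  0.5]
scraper [ 0.6153 -0.3459] yaw deg -6.68285311770853 res px [-0.  -0.1  0.1  0.7 -0.1  0.3  0.1 -0.2 -0.5  0.4 -1.1  0.4  0.9 -1.1]
handle [ 0.6172 -0.344 ] yaw deg -6.321990778981835 res px [ 0.3 -0.2 -0.7  0.2  0.   0.1  0.7  0.  -0.4  0.4 -0.3  1.2  0.1 -0.7
  0.4 -0. ]
rot [ 0.1 -0.1  0.6] then travel cm [-0.39 20.06 -0.27] joints [ 1.04  0.28 -0.48  1.95  0.16  0.95  0.38] F [-0.2 -0.6 -0.1]
```

```bash
python3 -m crank '{"delta_rot":[[0,0,8.25],[0,0,8.25],[0,0,8.25],[0,0,8.25],[0,0,8.25],[0,0,8.25],[0,0,8.25],[0,0,8.25],[0,0,8.25],[0,0,8.25],[0,0,8.2],[0,0,0]],"travel":[[0,0,0],[0,0,0],[0,0,0],[0,0,0],[0,0,0],[0,0,0],[0,0,0],[0,0,0],[0,0,0],[0,0,0],[0,0,0],[0,0,0]],"claw":[-1,-1,-1,-1,-1,-1,-1,-1,-1,-1,-1,-1]}'
python3 -m crank '{"delta_rot":[[0,0,0],[0,0,0],[0,0,0],[0,0,0],[0,0,0],[0,0,0],[0,0,0],[0,0,0],[0,0,0],[0,0,0]],"travel":[[2,0.1,0],[3.2,0.1,0],[3.2,0.1,0],[3.2,0.1,0],[3.2,0.1,0],[3.2,0.1,0],[3.2,0.1,0],[2,0.1,0],[0,0,0],[0,0,0]],"claw":[-1,-1,-1,-1,-1,-1,-1,-1,-1,-1]}'
cat > go2.py <<'E'
from h import *; import sys
from scipy.spatial.transform import Rotation as Ro
a=[float(v) for v in sys.argv[1:5]]; yaw=np.radians(a[3]); o=r.observe(); Rn=np.array(o["ee_rot"])
c,s=np.cos(yaw),np.sin(yaw); G=np.array([[c,s,0],[s,-c,0],[0,0,-1.]])
print("rot",np.degrees(Ro.from_matrix(Rn.T@G).as_rotvec()).round(1),"then travel cm",(100*G.T@(np.array(a[:3])-o["eef_pos"])).round(2),"joints",np.round(o["joints"],2), "F",np.round(o["contact_force"],1))
E
python3 go2.py .616 -.345 .044 -6.4
```

```text
t: 36.45
eef_pos: [0.3911, -0.3142, 0.1966]
ee_rot: [[0.994, -0.111, 0.001], [-0.111, -0.994, 0.002], [0.001, -0.002, -1.0]]
contact_force: [0.2, 0.7, 0.6]
finger_gap: 0.0857
gripper_force: 0.0
t: 37.45
eef_pos: [0.6196, -0.3471, 0.1957]
ee_rot: [[0.994, -0.108, -0.0], [-0.108, -0.994, 0.003], [-0.001, -0.003, -1.0]]
contact_force: [-0.3, 0.7, -0.2]
finger_gap: 0.0847
gripper_force: 0.0
rot [-0.1  0.   0.2] then travel cm [-0.38 -0.17 15.17] joints [ 0.62  0.62 -0.23  1.42  0.14  1.13 -1.31] F [-0.3  0.7 -0.2]
```

```bash
python3 -m crank '{"delta_rot":[[0,0,0],[0,0,0],[0,0,0],[0,0,0],[0,0,0],[0,0,0],[0,0,0],[0,0,0],[0,0,0],[0,0,0],[0,0,0],[0,0,0]],"travel":[[-0.4,-0.2,2],[0,0,3.5],[0,0,3.5],[0,0,3.5],[0,0,2.5],[0,0,0],[0,0,0],[0,0,0],[0,0,0],[0,0,0],[0,0,0],[0,0,0]],"claw":[-1,-1,-1,-1,-1,-1,1,1,1,1,1,1]}' 60
python3 -m crank '{"delta_rot":[[0,0,0],[0,0,0],[0,0,0],[0,0,0]],"travel":[[0,0,-1],[0,0,-1.5],[0,0,0],[0,0,0]],"claw":[1,1,1,1]}'
python3 go2.py .584 -.307 .046 -6.3
```

```text
t: 38.65
eef_pos: [0.6169, -0.3451, 0.0483]
ee_rot: [[0.994, -0.11, 0.003], [-0.11, -0.994, 0.001], [0.002, -0.001, -1.0]]
contact_force: [-1.2, 0.1, 6.2]
finger_gap: 0.0208
gripper_force: 62.9
t: 39.05
eef_pos: [0.6167, -0.3449, 0.0727]
ee_rot: [[0.994, -0.11, 0.002], [-0.11, -0.994, 0.001], [0.002, -0.001, -1.0]]
contact_force: [-0.1, -0.2, -1.0]
finger_gap: 0.021
gripper_force: 61.9
rot [-0.1 -0.1 -0. ] then travel cm [-3.67 -3.41  2.67] joints [ 0.61  0.74 -0.21  1.51  0.18  0.91 -1.33] F [-0.1 -0.2 -1. ]
```

```bash
python3 -m crank '{"delta_rot":[[0,0,0],[0,0,0],[0,0,0],[0,0,0],[0,0,0],[0,0,0],[0,0,0],[0,0,0],[0,0,0]],"travel":[[-1,-1,0],[-1.4,-1.2,0],[-1.3,-1.2,0],[0,0,0],[0,0,1],[0,0,1],[0,0,0.45],[0,0,0],[0,0,0]],"claw":[1,1,1,1,1,1,1,1,1]}'
```

```text
t: 39.95
eef_pos: [0.5829, -0.3079, 0.048]
ee_rot: [[0.994, -0.112, -0.0], [-0.112, -0.994, 0.001], [-0.0, -0.001, -1.0]]
contact_force: [-5.9, 1.2, 11.3]
finger_gap: 0.0211
gripper_force: 64.2
```

```bash
python3 -m crank '{"delta_rot":[[0,0,0],[0,0,0],[0,0,0],[0,0,0],[0,0,0],[0,0,0],[0,0,0],[0,0,0],[0,0,-8.2],[0,0,-8.2],[0,0,-8.2],[0,0,-8.2]],"travel":[[0,0,0],[0,0,0],[0,0,0],[0,0,-1],[0,0,-3],[0,0,-4],[0,0,-4],[0,0,-3],[0,0,0],[0,0,0],[0,0,0],[0,0,0]],"claw":[-0.5,-1,-1,-1,-1,-1,-1,-1,-1,-1,-1,-1]}'
python3 -m crank '{"delta_rot":[[0,0,-8.2],[0,0,-8.2],[0,0,-8.2],[0,0,-8.2],[0,0,-8.2],[0,0,-8.2],[0,0,-8],[0,0,0],[0,0,0]],"travel":[[0,0,0],[0,0,0],[0,0,0],[0,0,0],[0,0,0],[0,0,0],[0,0,0],[0,0,0],[0,0,0]],"claw":[-1,-1,-1,-1,-1,-1,-1,-1,-1]}'
python3 -m crank '{"delta_rot":[[0,0,0],[0,0,0],[0,0,0],[0,0,0],[0,0,0],[0,0,0],[0,0,0],[0,0,0],[0,0,0],[0,0,0],[0,0,0],[0,0,0]],"travel":[[1.5,0,0],[3.3,-0.1,0],[3.3,-0.1,0],[3.3,-0.1,0],[3.3,-0.1,0],[3.3,-0.1,0],[3.3,-0.1,0],[3.3,-0.1,0],[3.3,0,0],[3.3,0,0],[1.5,0,0],[0,0,0]],"claw":[-1,-1,-1,-1,-1,-1,-1,-1,-1,-1,-1,-1]}'
python3 go.py .6119 .0227 .073 -6.2
```

```text
t: 41.15
eef_pos: [0.5831, -0.3071, 0.1981]
ee_rot: [[0.893, 0.451, 0.002], [0.451, -0.893, 0.001], [0.002, -0.0, -1.0]]
contact_force: [0.1, 0.3, -0.4]
finger_gap: 0.0855
gripper_force: 0.0
t: 42.05
eef_pos: [0.583, -0.3072, 0.1976]
ee_rot: [[0.114, 0.993, 0.001], [0.993, -0.114, 0.002], [0.002, 0.001, -1.0]]
contact_force: [-0.0, 0.5, 0.2]
finger_gap: 0.0853
gripper_force: 0.0
t: 43.25
eef_pos: [0.6118, 0.0229, 0.1983]
ee_rot: [[0.106, 0.994, 0.001], [0.994, -0.106, 0.003], [0.003, 0.001, -1.0]]
contact_force: [-0.3, -0.2, -1.5]
finger_gap: 0.0855
gripper_force: 0.0
rot [ 0.1 -0.2  0.1] then travel cm [-2.000e-02  1.000e-02  1.253e+01] joints [ 0.4   0.51 -0.66  1.68  0.35  1.07 -0.46] F [-0.3 -0.2 -1.5]
```

```bash
python3 -m crank '{"delta_rot":[[0,0,0],[0,0,0],[0,0,0],[0,0,0],[0,0,0],[0,0,0],[0,0,0],[0,0,0],[0,0,0],[0,0,0],[0,0,0],[0,0,0]],"travel":[[0,0,2],[0,0,3],[0,0,3],[0,0,3],[0,0,1.4],[0,0,0],[0,0,0],[0,0,0],[0,0,0],[0,0,0],[0,0,0],[0,0,0]],"claw":[-1,-1,-1,-1,-1,-1,1,1,1,1,1,1]}' 80
python3 -m crank '{"delta_rot":[[0,4.25,0],[0,4.25,0],[0,-4.25,0],[0,-4.25,0],[0,-4.25,0],[0,-4.25,0],[0,4.25,0],[0,4.25,0]],"travel":[[-0.19,0,-0.1],[-0.19,0,-0.05],[0.19,0,-0.04],[0.19,0,-0.04],[0.2,0,-0.04],[0.2,0,-0.04],[-0.2,0,-0.04],[-0.2,0,-0.04]],"claw":[1,1,1,1,1,1,1,1]}'
```

```text
t: 44.45
eef_pos: [0.6119, 0.0191, 0.0749]
ee_rot: [[0.11, 0.994, 0.001], [0.994, -0.11, 0.001], [0.001, 0.001, -1.0]]
contact_force: [-4.0, -0.1, 6.2]
finger_gap: 0.0175
gripper_force: 79.3
t: 45.25
eef_pos: [0.6122, 0.0226, 0.0788]
ee_rot: [[0.104, 0.995, 0.002], [0.995, -0.104, 0.004], [0.004, 0.001, -1.0]]
contact_force: [-1.8, 5.7, 0.7]
finger_gap: 0.0171
gripper_force: 80.5
```

```bash
python3 -m crank '{"delta_rot":[[0,4.25,0],[0,4.25,0],[0,-4.25,0],[0,-4.25,0],[0,-4.25,0],[0,-4.25,0],[0,4.25,0],[0,4.25,0],[0,4.25,0],[0,4.25,0],[0,-4.25,0],[0,-4.25,0]],"travel":[[-0.21,0,-0.05],[-0.21,0,-0.05],[0.22,0,-0.05],[0.22,0,-0.05],[0.23,0,-0.05],[0.23,0,-0.05],[-0.24,0,-0.05],[-0.24,0,-0.05],[-0.25,0,-0.06],[-0.25,0,-0.06],[0.25,0,-0.06],[0.25,0,-0.06]],"claw":[1,1,1,1,1,1,1,1,1,1,1,1]}'
python3 -m crank '{"delta_rot":[[0,-4.25,0],[0,-4.25,0],[0,4.25,0],[0,4.25,0],[0,4.25,0],[0,4.25,0],[0,-4.25,0],[0,-4.25,0],[0,-4.25,0],[0,-4.25,0],[0,4.25,0],[0,4.25,0]],"travel":[[0.26,0,-0.06],[0.26,0,-0.06],[-0.27,0,-0.06],[-0.27,0,-0.06],[-0.28,0,-0.06],[-0.28,0,-0.06],[0.29,0,-0.06],[0.29,0,-0.06],[0.3,0,-0.07],[0.3,0,-0.07],[-0.31,0,-0.07],[-0.31,0,-0.07]],"claw":[1,1,1,1,1,1,1,1,1,1,1,1]}'
python3 -m crank '{"delta_rot":[[0,4.25,0],[0,4.25,0],[0,-4.25,0],[0,-4.25,0],[0,-4.25,0],[0,-4.25,0],[0,4.25,0],[0,4.25,0]],"travel":[[-0.33,0,-0.07],[-0.33,0,-0.07],[0.33,0,-0.07],[0.33,0,-0.07],[0.34,0,-0.07],[0.34,0,-0.07],[-0.35,0,-0.07],[-0.35,0,-0.07]],"claw":[1,1,1,1,1,1,1,1]}'
python3 go.py .4394 -.31 .16 -6.2
```

```text
t: 46.45
eef_pos: [0.6124, 0.0146, 0.0858]
ee_rot: [[0.117, 0.993, 0.001], [0.993, -0.117, -0.001], [-0.001, 0.001, -1.0]]
contact_force: [-1.7, -4.7, -1.5]
finger_gap: 0.0167
gripper_force: 80.5
t: 47.65
eef_pos: [0.6133, 0.0243, 0.096]
ee_rot: [[0.103, 0.995, 0.004], [0.995, -0.103, 0.006], [0.007, 0.003, -1.0]]
contact_force: [-0.4, 2.4, 2.3]
finger_gap: 0.0173
gripper_force: 81.3
t: 48.45
eef_pos: [0.6125, 0.0239, 0.1019]
ee_rot: [[0.102, 0.995, 0.003], [0.995, -0.102, 0.005], [0.005, 0.002, -1.0]]
contact_force: [0.3, -0.7, 0.2]
finger_gap: 0.0166
gripper_force: 80.8
rot [ 0.1 -0.3  0.4] then travel cm [-35.06 -13.6   -5.81] joints [ 0.33  0.62 -0.55  1.75  0.4   0.89 -0.5 ] F [ 0.3 -0.7  0.2]
```

```bash
python3 -m crank '{"delta_rot":[[0,-0.3,0.4],[0,0,0],[0,0,0],[0,0,0],[0,0,0],[0,0,0],[0,0,0],[0,0,0],[0,0,0],[0,0,0],[0,0,0],[0,0,0]],"travel":[[0,0,-0.3],[0,0,-0.5],[0,0,-0.7],[0,0,-1.5],[0,0,-3],[0,0,0],[-1.5,-0.6,0],[-3,-1.2,0],[-3,-1.2,0],[-3,-1.2,0],[-3,-1.2,0],[-3,-1.2,0]],"claw":[1,1,1,1,1,1,1,1,1,1,1,1]}'
python3 -m crank '{"delta_rot":[[0,0,0],[0,0,0],[0,0,0],[0,0,0],[0,0,0],[0,0,0],[0,0,0],[0,0,0],[0,0,0]],"travel":[[-3,-1.2,0],[-3,-1.2,0],[-3,-1.2,0],[-3,-1.2,0],[-3,-1.2,0],[-2.7,-1,0],[0,0,0],[0,0,0],[0,0,0]],"claw":[1,1,1,1,1,1,1,1,1]}'
python3 go.py .443 -.302 .05 -6.2
```

```text
t: 49.65
eef_pos: [0.5252, -0.139, 0.1613]
ee_rot: [[0.117, 0.993, -0.001], [0.993, -0.117, -0.004], [-0.004, -0.001, -1.0]]
contact_force: [-0.1, -1.3, 0.1]
finger_gap: 0.0174
gripper_force: 80.8
t: 50.55
eef_pos: [0.437, -0.3038, 0.1621]
ee_rot: [[0.116, 0.993, -0.0], [0.993, -0.116, -0.003], [-0.003, 0.0, -1.0]]
contact_force: [0.5, 0.3, -0.7]
finger_gap: 0.0171
gripper_force: 80.8
rot [ 0.   0.2 -0.5] then travel cm [ 0.25  0.58 11.21] joints [ 0.99  0.39 -0.54  1.91  0.25  0.91  0.22] F [ 0.5  0.3 -0.7]
```

Placing the second bung, then up and over to the third.

```bash
python3 -m crank '{"delta_rot":[[0,0,-0.5],[0,0,0],[0,0,0],[0,0,0],[0,0,0],[0,0,0],[0,0,0],[0,0,0],[0,0,0]],"travel":[[0.2,0.5,2],[0,0,3],[0,0,3],[0,0,2.5],[0,0,0.6],[0,0,0],[0,0,0.2],[0,0,0],[0,0,0]],"claw":[1,1,1,1,1,1,1,1,1]}'
```

```text
t: 51.45
eef_pos: [0.443, -0.3044, 0.0504]
ee_rot: [[0.109, 0.994, 0.002], [0.994, -0.109, -0.005], [-0.004, 0.002, -1.0]]
contact_force: [-0.9, 0.4, 0.6]
finger_gap: 0.0166
gripper_force: 80.8
```

```bash
python3 -m crank '{"delta_rot":[[0,0,0],[0,0,0],[0,0,0],[0,0,0]],"travel":[[0,0,0.2],[0,0,0],[0,0,0.05],[0,0,0]],"claw":[1,1,1,1]}'
```

```text
t: 51.85
eef_pos: [0.4422, -0.304, 0.0468]
ee_rot: [[0.109, 0.994, 0.0], [0.994, -0.109, -0.003], [-0.003, 0.001, -1.0]]
contact_force: [0.2, -0.1, -0.0]
finger_gap: 0.0172
gripper_force: 80.8
```

```bash
python3 -m crank '{"delta_rot":[[0,0,0],[0,0,0],[0,0,0],[0,0,0],[0,0,0]],"travel":[[0,0,0.1],[0,0,0],[0,0,0.05],[0,0,0],[0,0,0]],"claw":[1,1,1,1,1]}'
```

```text
t: 52.35
eef_pos: [0.4423, -0.3042, 0.0467]
ee_rot: [[0.109, 0.994, -0.0], [0.994, -0.109, -0.004], [-0.004, 0.0, -1.0]]
contact_force: [-3.6, 1.1, 13.8]
finger_gap: 0.0173
gripper_force: 83.0
```

```bash
python3 -m crank '{"delta_rot":[[0,0,0],[0,0,0],[0,0,0],[0,0,0],[0,0,0],[0,0,0],[0,0,0],[0,0,0],[0,0,0],[0,0,0],[0,0,0],[0,0,0]],"travel":[[0,0,-0.1],[0,0,0],[0,0,0],[0,0,0],[0,0,-1],[0,0,-3],[0,0,-4],[0,0,-4],[0,0,-3],[1.5,0.5,0],[3.3,1,0],[3.3,1,0]],"claw":[1,-0.6,-1,-1,-1,-1,-1,-1,-1,-1,-1,-1]}'
python3 -m crank '{"delta_rot":[[0,0,0],[0,0,0],[0,0,0],[0,0,0],[0,0,0],[0,0,0],[0,0,0],[0,0,0],[0,0,0],[0,0,0],[0,0,0],[0,0,0]],"travel":[[3.7,1.1,0],[3.7,1.1,0],[3.7,1.1,0],[3.7,1.1,0],[3.7,1.1,0],[3.7,1.1,0],[3.7,1.1,0],[3.7,1.1,0],[3.7,1.1,0],[3.7,1.1,0],[0,0,0],[0,0,0]],"claw":[-1,-1,-1,-1,-1,-1,-1,-1,-1,-1,-1,-1]}'
python3 go.py .626 .1315 .073 -6.2
```

```text
t: 53.55
eef_pos: [0.4761, -0.2256, 0.1972]
ee_rot: [[0.111, 0.994, 0.001], [0.994, -0.111, -0.004], [-0.004, 0.002, -1.0]]
contact_force: [0.8, -0.6, 0.1]
finger_gap: 0.0855
gripper_force: 0.0
t: 54.75
eef_pos: [0.625, 0.1318, 0.1951]
ee_rot: [[0.106, 0.994, -0.0], [0.994, -0.106, -0.003], [-0.003, 0.0, -1.0]]
contact_force: [-0.4, -0.1, 0.2]
finger_gap: 0.085
gripper_force: 0.0
rot [0.  0.2 0.1] then travel cm [-0.02  0.1  12.21] joints [ 0.21  0.56 -0.64  1.61  0.37  1.1  -0.64] F [-0.4 -0.1  0.2]
```

```bash
python3 -m crank '{"delta_rot":[[0,0,0],[0,0,0],[0,0,0],[0,0,0],[0,0,0],[0,0,0],[0,0,0],[0,0,0],[0,0,0],[0,0,0],[0,0,0],[0,0,0]],"travel":[[-0.3,0.1,2],[0,0,3],[0,0,3],[0,0,2.8],[0,0,1.3],[0,0,0],[0,0,0],[0,0,0],[0,0,0],[0,0,0],[0,0,0],[0,0,0]],"claw":[-1,-1,-1,-1,-1,-1,1,1,1,1,1,1]}' 80
python3 -m crank '{"delta_rot":[[0,4.25,0],[0,4.25,0],[0,-4.25,0],[0,-4.25,0],[0,-4.25,0],[0,-4.25,0],[0,4.25,0],[0,4.25,0]],"travel":[[-0.19,0,-0.1],[-0.19,0,-0.05],[0.19,0,-0.04],[0.19,0,-0.04],[0.2,0,-0.04],[0.2,0,-0.04],[-0.2,0,-0.04],[-0.2,0,-0.04]],"claw":[1,1,1,1,1,1,1,1]}'
```

```text
t: 55.95
eef_pos: [0.6237, 0.1273, 0.0748]
ee_rot: [[0.108, 0.994, -0.003], [0.994, -0.108, -0.004], [-0.005, -0.003, -1.0]]
contact_force: [-8.9, -0.8, 10.0]
finger_gap: 0.0174
gripper_force: 79.6
t: 56.75
eef_pos: [0.6242, 0.13, 0.0782]
ee_rot: [[0.103, 0.995, -0.002], [0.995, -0.103, -0.002], [-0.002, -0.002, -1.0]]
contact_force: [-3.3, 3.5, -2.6]
finger_gap: 0.0168
gripper_force: 80.6
```

```bash
python3 -m crank '{"delta_rot":[[0,4.25,0],[0,4.25,0],[0,-4.25,0],[0,-4.25,0],[0,-4.25,0],[0,-4.25,0],[0,4.25,0],[0,4.25,0],[0,4.25,0],[0,4.25,0],[0,-4.25,0],[0,-4.25,0]],"travel":[[-0.21,0,-0.05],[-0.21,0,-0.05],[0.22,0,-0.05],[0.22,0,-0.05],[0.23,0,-0.05],[0.23,0,-0.05],[-0.24,0,-0.05],[-0.24,0,-0.05],[-0.25,0,-0.06],[-0.25,0,-0.06],[0.25,0,-0.06],[0.25,0,-0.06]],"claw":[1,1,1,1,1,1,1,1,1,1,1,1]}'
python3 -m crank '{"delta_rot":[[0,-4.25,0],[0,-4.25,0],[0,4.25,0],[0,4.25,0],[0,4.25,0],[0,4.25,0],[0,-4.25,0],[0,-4.25,0],[0,-4.25,0],[0,-4.25,0],[0,4.25,0],[0,4.25,0]],"travel":[[0.26,0,-0.06],[0.26,0,-0.06],[-0.27,0,-0.06],[-0.27,0,-0.06],[-0.28,0,-0.06],[-0.28,0,-0.06],[0.29,0,-0.06],[0.29,0,-0.06],[0.3,0,-0.07],[0.3,0,-0.07],[-0.31,0,-0.07],[-0.31,0,-0.07]],"claw":[1,1,1,1,1,1,1,1,1,1,1,1]}'
python3 -m crank '{"delta_rot":[[0,4.25,0],[0,4.25,0],[0,-4.25,0],[0,-4.25,0],[0,-4.25,0],[0,-4.25,0],[0,4.25,0],[0,4.25,0]],"travel":[[-0.33,0,-0.07],[-0.33,0,-0.07],[0.33,0,-0.07],[0.33,0,-0.07],[0.34,0,-0.07],[0.34,0,-0.07],[-0.35,0,-0.07],[-0.35,0,-0.07]],"claw":[1,1,1,1,1,1,1,1]}'
python3 go.py .443 -.247 .16 -6.2
```

```text
t: 57.95
eef_pos: [0.6253, 0.1222, 0.0854]
ee_rot: [[0.114, 0.993, -0.003], [0.993, -0.115, -0.007], [-0.008, -0.002, -1.0]]
contact_force: [-4.0, -4.4, 1.2]
finger_gap: 0.0173
gripper_force: 82.4
t: 59.15
eef_pos: [0.6251, 0.1296, 0.0948]
ee_rot: [[0.103, 0.995, -0.0], [0.995, -0.103, -0.002], [-0.002, -0.0, -1.0]]
contact_force: [-2.5, 3.6, -2.8]
finger_gap: 0.0173
gripper_force: 82.4
t: 59.95
eef_pos: [0.6254, 0.1305, 0.1014]
ee_rot: [[0.102, 0.995, 0.001], [0.995, -0.102, -0.001], [-0.001, 0.001, -1.0]]
contact_force: [0.5, -0.2, -0.8]
finger_gap: 0.0176
gripper_force: 82.5
rot [0.1 0.  0.4] then travel cm [-39.5  -14.06  -5.86] joints [ 0.15  0.66 -0.56  1.68  0.42  0.93 -0.67] F [ 0.5 -0.2 -0.8]
```

```bash
python3 -m crank '{"delta_rot":[[0,0,0.4],[0,0,0],[0,0,0],[0,0,0],[0,0,0],[0,0,0],[0,0,0],[0,0,0],[0,0,0],[0,0,0],[0,0,0],[0,0,0]],"travel":[[0,0,-0.3],[0,0,-0.5],[0,0,-0.7],[0,0,-1.5],[0,0,-3],[0,0,0],[-1.5,-0.5,0],[-3.5,-1.3,0],[-3.5,-1.3,0],[-3.5,-1.3,0],[-3.5,-1.3,0],[-3.5,-1.3,0]],"claw":[1,1,1,1,1,1,1,1,1,1,1,1]}'
python3 -m crank '{"delta_rot":[[0,0,0],[0,0,0],[0,0,0],[0,0,0],[0,0,0],[0,0,0],[0,0,0],[0,0,0],[0,0,0]],"travel":[[-3.5,-1.2,0],[-3.5,-1.2,0],[-3.5,-1.2,0],[-3.5,-1.2,0],[-3.5,-1.2,0],[-3,-1,0],[0,0,0],[0,0,0],[0,0,0]],"claw":[1,1,1,1,1,1,1,1,1]}'
python3 go.py .443 -.248 .05 -6.2
python3 - <<'E'
from h import *
b=snap("side")["pixels"][90:310,240:420]
cv2.imwrite("pics/f1.png",cv2.resize(b,None,fx=2.7,fy=2.7,interpolation=cv2.INTER_CUBIC))
E
```

```text
t: 61.15
eef_pos: [0.5326, -0.0559, 0.1614]
ee_rot: [[0.116, 0.993, -0.001], [0.993, -0.116, -0.004], [-0.004, -0.001, -1.0]]
contact_force: [1.1, -0.4, -0.2]
finger_gap: 0.0168
gripper_force: 82.5
t: 62.05
eef_pos: [0.4413, -0.2483, 0.1624]
ee_rot: [[0.114, 0.993, 0.0], [0.993, -0.114, -0.003], [-0.003, 0.0, -1.0]]
contact_force: [0.5, 0.4, -0.7]
finger_gap: 0.017
gripper_force: 82.5
rot [ 0.   0.2 -0.4] then travel cm [ 0.05  0.16 11.24] joints [ 0.92  0.35 -0.55  1.97  0.24  0.88  0.13] F [ 0.5  0.4 -0.7]
```

View pics/f1.png

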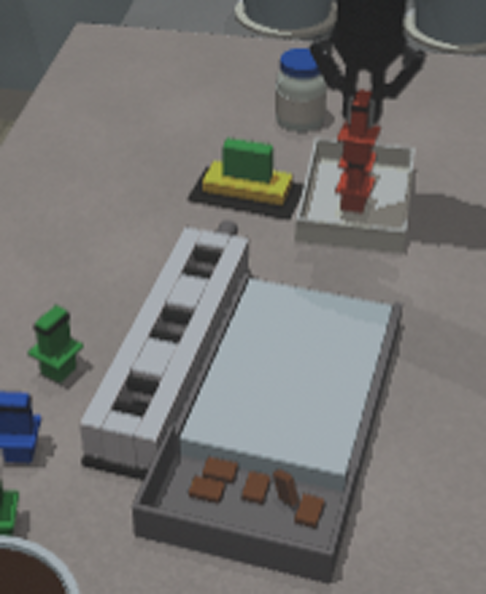

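Everything looks right: the outlets are empty, the scraper is on the mat, and the third bung is held above the tray. Lowering it.

```bash
python3 -m crank '{"delta_rot":[[0,0,-0.4],[0,0,0],[0,0,0],[0,0,0],[0,0,0],[0,0,0],[0,0,0],[0,0,0],[0,0,0],[0,0,0]],"travel":[[-0.1,0.2,2],[0,0,3],[0,0,3],[0,0,2.5],[0,0,0.7],[0,0,0.2],[0,0,0.1],[0,0,0.05],[0,0,0],[0,0,0]],"claw":[1,1,1,1,1,1,1,1,1,1]}'
```

```text
t: 63.1
eef_pos: [0.4441, -0.2508, 0.048]
ee_rot: [[0.108, 0.994, 0.002], [0.994, -0.108, -0.004], [-0.004, 0.002, -1.0]]
contact_force: [0.1, 3.2, 6.3]
finger_gap: 0.0172
gripper_force: 83.3
```

```bash
python3 -m crank '{"delta_rot":[[0,0,0],[0,0,0],[0,0,0],[0,0,0],[0,0,0],[0,0,0],[0,0,0],[0,0,0],[0,0,0],[0,0,0],[0,0,0],[0,0,0]],"travel":[[0,0,0],[0,0,0],[0,0,0],[0,0,0],[0,0,-1],[0,0,-3],[0,0,-4],[0,0,-4],[0,0,-3],[2,-3,0],[3,-3,0],[3,-3,0]],"claw":[1,-0.6,-1,-1,-1,-1,-1,-1,-1,-1,-1,-1]}'
python3 -m crank '{"delta_rot":[[0,0,0],[0,0,0],[0,0,0],[0,0,0]],"travel":[[3,-2,0],[3,0,0],[0,0,0],[0,0,0]],"claw":[-1,-1,-1,-1]}'
python3 - <<'E'
from h import *
a=snap("top")["pixels"][155:280,245:490]; b=snap("side")["pixels"][90:310,250:420]
cv2.imwrite("pics/g1.png",np.hstack([cv2.copyMakeBorder(cv2.resize(a,None,fx=2,fy=2,interpolation=2),0,190,0,0,0),cv2.resize(b,None,fx=1.82,fy=2,interpolation=2)]))
E
```

```text
t: 64.3
eef_pos: [0.3616, -0.1605, 0.1972]
ee_rot: [[0.11, 0.994, 0.001], [0.994, -0.11, -0.004], [-0.004, 0.002, -1.0]]
contact_force: [-0.0, 0.7, 1.0]
finger_gap: 0.0856
gripper_force: 0.0
t: 64.7
eef_pos: [0.3493, -0.0995, 0.1971]
ee_rot: [[0.107, 0.994, 0.001], [0.994, -0.107, -0.005], [-0.005, 0.002, -1.0]]
contact_force: [0.6, -0.3, 1.0]
finger_gap: 0.0858
gripper_force: 0.0
```

View pics/g1.png

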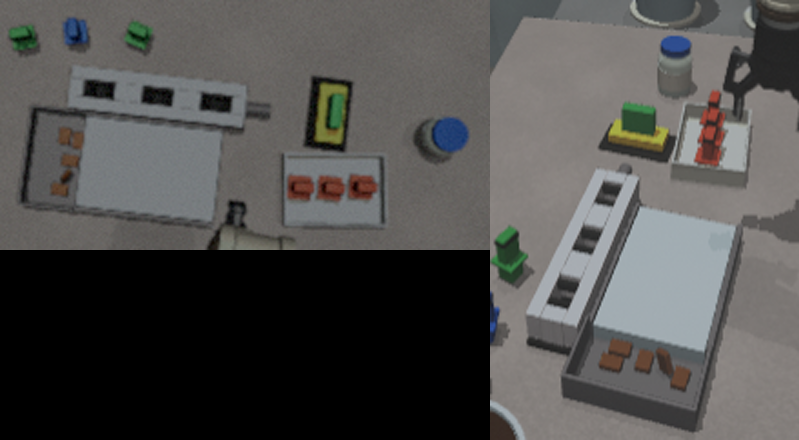

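The five chips are in the trough, the three bungs stand in the tray at (300,187), (331,187) and (362,187), and the scraper is centred on its mat at (331,110). The robot is clear of everything, so I'm handing in.

```bash
python3 -c "
from station import workorder; print(workorder.job_done())"
```

```text
the job is handed in; nothing more can be done
None
```

The job is handed in: all five chips are in the trough, the scraper is on its mat (put back a second time after it was knocked off), and the three red bungs stand in the white tray; the verdict was not shown.

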